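# Tip out the tube caps and stack the empty cups

## Task

Turn the full cup from the leaning holder upside down onto the middle of the tray, close to its floor so that the caps do not scatter, and lift it straight up to leave all its caps in one heap around the middle of the tray. Then nest every loose cup, the emptied one and all the empties on the bench, upside down over the cup fixed on the stand so that they form one straight, fully nested stack (any order). Leave the tube rack and bottle where they are.

Things in the scene. Friction and masses are not known exactly. Their poses are not given: they have to be found in the camera images.
- cup1: white plastic stacking cup, 88 tall: straight foot 40 across, 27 high, then a conical bowl from 48 across (28 up) to 66 at the mouth; wall 2, inner floor 30 up, 70 g, rim-heavy. All cups alike. Origin: centre of the mouth plane; z points from mouth to foot. The one full cup: leans in the holder, 55 degrees from vertical, four caps lying on its inner floor and lower wall.
- cup2: white plastic stacking cup, 88 tall: straight foot 40 across, 27 high, then a conical bowl from 48 across (28 up) to 66 at the mouth; wall 2, inner floor 30 up, 70 g, rim-heavy. All cups alike. Origin: centre of the mouth plane; z points from mouth to foot. Empty; stands upside down on the bench (origin on the bench). Three or four of these are there.
- cup3: white plastic stacking cup, 88 tall: straight foot 40 across, 27 high, then a conical bowl from 48 across (28 up) to 66 at the mouth; wall 2, inner floor 30 up, 70 g, rim-heavy. All cups alike. Origin: centre of the mouth plane; z points from mouth to foot. Empty; stands upside down on the bench (origin on the bench). Three or four of these are there.
- cup4: white plastic stacking cup, 88 tall: straight foot 40 across, 27 high, then a conical bowl from 48 across (28 up) to 66 at the mouth; wall 2, inner floor 30 up, 70 g, rim-heavy. All cups alike. Origin: centre of the mouth plane; z points from mouth to foot. Empty; stands upside down on the bench (origin on the bench). Three or four of these are there.
- cup5: white plastic stacking cup, 88 tall: straight foot 40 across, 27 high, then a conical bowl from 48 across (28 up) to 66 at the mouth; wall 2, inner floor 30 up, 70 g, rim-heavy. All cups alike. Origin: centre of the mouth plane; z points from mouth to foot. Empty; stands upside down on the bench (origin on the bench). Three or four of these are there.
- cap1: blue ribbed plastic screw cap, solid, about 25 across and 10 thick, 12 g. Origin: centre of one flat face; z runs along its axis through the cap. There are four, all in the full cup at the start.
- cap2: blue ribbed plastic screw cap, solid, about 25 across and 10 thick, 12 g. Origin: centre of one flat face; z runs along its axis through the cap. There are four, all in the full cup at the start.
- cap3: blue ribbed plastic screw cap, solid, about 25 across and 10 thick, 12 g. Origin: centre of one flat face; z runs along its axis through the cap. There are four, all in the full cup at the start.
- cap4: blue ribbed plastic screw cap, solid, about 25 across and 10 thick, 12 g. Origin: centre of one flat face; z runs along its axis through the cap. There are four, all in the full cup at the start.
- holder: fixed steel holder of the full cup, base plate 130 x 75 x 8; origin: centre of its underside. The cup leans towards this x axis: at the start its foot's underside is centred at x -30, y 0, z 125 here, its mouth at x 42, z 175. It only rests, on a foot plate 28 wide and two rods under the bowl within 21 of the middle plane; flanks and upper side of cup and foot are free to grasp
- tray: fixed square shallow steel tray, 170 x 170 outside, walls 4 thick, rim 18 above the bench; origin: centre of the underside
- tray_mid (a point): middle of the tray's inner floor, which is about 4 above the bench
- stand: fixed aluminium stacking stand: plate 110 x 110 x 6 with an upside-down cup of the same outer shape fixed on it; origin: centre of the plate's underside. Its top is 94 above the bench.
- stand_top (a point): centre of the top (the foot's underside) of the upside-down cup fixed on the stand, 94 above the bench. The k-th cup nested over it has its foot's underside 30k above this point.
- rack: bystander: yellow tube rack, 90 x 200 x 58 (tubes to 95), origin centre of underside
- bottle: bystander: white bottle, 60 across, 120 tall, origin centre of underside

How it is judged:
By the outcome, as a careful person would: the job done as asked, in the order asked, and still so for the second after the job is handed in, with the robot touching nothing.
Of cup2, cup3, cup4, cup5 only 3 to 4 are there at a start; the rules pass over those that are not, and their reading is None.
At some moment in a run one of cup2, cup3, cup4, cup5 may be knocked a few centimetres aside while the robot is not near it.
It also fails if it takes over 208 s, if anything falls off the work surface, if the arm or the gripper's body presses on something with over 40 N, if the wrist force passes 120 N, or if a joint passes its speed limit or range.

## Robot

A 6-joint arm with a two-finger parallel gripper is mounted at the origin on the work surface. World frame = base frame: x ahead of the robot, y to its left, z up, the work surface at z = 0. Lengths are in m, angles in rad, forces in N, time in s.
With the tool pointing down it reaches from about 0.3 to 0.875 m from the base axis. Payload 6.4 kg.
Tool frame: the origin (TCP) lies midway between the tips of the shut fingers; the grasp point (between the pads) lies ctrl.grip_depth behind it (ctrl.grip_depth is the distance from the TCP to the grasp point, in m); x points along the fingers, y is the direction in which the jaws open and shut, and the axes are right-handed (so a half turn about x gives the same grasp; the last joint's range is limited). The gripper opens to 85 mm and grips with 20 to 120 N. Pads are 22 mm wide; open, the fingers measure 114 mm over their backs; the gripper's body (76 mm by 85 mm) begins 54 mm behind the grasp point. The pads swing forward as they close: fully open they stand 13 mm farther back than shut.
Start: joints at [1.001, 0.181, 1.607, -0, 1.354, -0.206], TCP at [0.205, 0.537, 0.209] pointing down, gripper open.
Joint ranges: [-2.99, 2.99], [-0.89, 2.07], [0.3, 2.58], [-1.14, 4.28], [0, 2.63], [-3.12, 3.12]. Speed limits (rad/s): [2.57, 2.57, 3.01, 3.14, 3.14, 3.14].

## Interface

Orientations are given as a unit quaternion [w, x, y, z].
In Python, from bench import ctrl gives the robot as it stands.
- The arm moves only by the tool carry_out, never from a script. Its argument "motion" is one flat list of numbers, 7 for each row, row after row: the turn, a rotation vector about the tool's x, y, z in degrees, then the shift along the tool's x, y, z in m, then the gripper's target within -1 to 1 (shut at 1, half-way at 0, fully open at -1). A call has 1 to 10 rows; each row shifts and turns the pose as measured when the row begins, along the tool's axes as they then stand; what a row does not reach is not made up. A row lasts 1/10 s, in which the tool goes at most 50 mm and 8.59 degrees, less where a joint would pass 70% of its speed; a pose out of reach is approached as far as the arm can. A call with a gripper value outside its range is refused whole. The fingers move at their own pace and stop on an object; the grip force is fixed at half the most. Time passes only in rows, so rows that do not move let the fingers close. It gives the time, the measured TCP pose, the force and the opening at its end, in the units of the state.
- ctrl.get_obs(): the state, without advancing time (a new reading comes with each control period).
- ctrl.camera(name): name is "scene" or "top"; returns the picture (480x640x3 uint8, blue, green, red); there is no depth.
- ctrl.camera_params(name): a dict with "mtx" (3x3 intrinsics, pixels), "pose" (4x4, takes a point from camera to world coordinates). Camera axes: x right, y down, z forward; pixel columns grow to the right and rows downward; lengths in m; the calibration is good to about 2 mm. A picture is of the moment at which its call begins. camera_params takes no time and is no camera call.
- ctrl.hand_in(): hands the job in, once; it reports no verdict.
Trained networks look in the newest picture that a camera, given by its name, has taken for a name from the list of things; names that differ only in an ending like _2 or _b are one class to them, and where a whole thing is asked for, a point or a joint stands for the part that bears it (a point fixed in the world has none). Each returns a list of dicts, best first, with "conf" (0 to 1); they miss things now and then, are a little off and sometimes report something else, mostly with a low value. They report only what shows in the picture. A call takes as long as a camera call.
- ctrl.boxes_of(camera, thing): "point" ([x, y, z] in m, in the coordinates of the camera as it stood for that picture, good to about 4 mm: the middle of the surface that is visible of it).
- ctrl.trace(camera, thing): "pixels" (480x640 bool, what is visible of it).
- ctrl.landmark_of(camera, thing): "point" ([x, y, z] in m, in the coordinates of the camera as it stood for that picture, good to about 4 mm: a listed point, or the origin of a listed thing).
The state is a dict: "time_s": time; "q": joint angles; "dq": joint speeds; "joint_efforts": joint torques, N m; "eef_pos": TCP position; "eef_rot": TCP orientation; "wrist_force": force on the tool from outside, world axes, zero at the start; "torque": the same for the moment, N m; "opening": opening from 0.0 (shut) to 1.0 (fully open).
Only numpy, scipy, OpenCV 4.12 (cv2) and the standard library are available. Lean on these libraries where they do the work, as an engineer would, in place of code of your own. Each camera call takes 0.05 s, during which the arm holds its last target. There are 200 camera calls.

## Working session

There is one attempt and no reset: what is moved stays moved. The work goes in short steps, Python scripts to look and compute and a tool call to move; the robot and the scene stay as the last step left them, time stands still between calls to the robot, and variables do not carry over. Pictures are saved under pics/ and viewed, about 12 in all and at most 16, crops included, and the job is handed in when it is done.

Besides the shell and the picture viewer there is one more tool, called as name(argument=value, ...), one argument or row to a line, values as JSON. carry_out: Moves the arm, as the interface text tells. Its arguments: {"type":"object","properties":{"motion":{"type":"array"}},"required":["motion"]}

```bash
ls; mkdir -p pics; cat > h.py <<'E'
import numpy as np, cv2
from bench import ctrl
from scipy.spatial.transform import Rotation as R
def P(n):
    p=ctrl.camera_params(n); return np.array(p["mtx"]),np.array(p["pose"])
def w(n,pt):
    K,T=P(n); return T[:3,:3]@np.array(pt)+T[:3,3]
def ray(n,u,v,z):
    K,T=P(n); d=T[:3,:3]@np.linalg.inv(K)@[u,v,1]; o=T[:3,3]; return o+d*(z-o[2])/d[2]
def px(n,X):
    K,T=P(n); c=K@(T[:3,:3].T@(np.array(X)-T[:3,3])); return c[:2]/c[2]
def rot():
    q=ctrl.get_obs()["eef_rot"]; return R.from_quat([q[1],q[2],q[3],q[0]]).as_matrix()
E
python3 - <<'E'
from h import *
np.set_printoptions(precision=3,suppress=True)
o=ctrl.get_obs(); print(o, ctrl.grip_depth); print(rot())
for c in("scene","top"):
    im=ctrl.camera(c); cv2.imwrite(f"pics/{c}0.png",im)
    print(c,P(c)[1])
    for t in("cup1","cup2","holder","tray","stand","rack","bottle"):
        print(t,[(round(d["conf"],2),w(c,d["point"])) for d in ctrl.landmark_of(c,t)])
    for t in("tray_mid","stand_top"):
        print(t,[(round(d["conf"],2),w(c,d["point"])) for d in ctrl.landmark_of(c,t)])
E
```

```text
pics
{'time_s': 0.0, 'q': array([ 1.001,  0.182,  1.608, -0.   ,  1.354, -0.206]), 'dq': array([-0.   , -0.001,  0.   ,  0.001,  0.   , -0.   ]), 'joint_efforts': array([  0.001, -44.485, -35.136,  -0.   ,   0.008,  -0.   ]), 'eef_pos': array([0.204, 0.537, 0.208]), 'eef_rot': array([ 0.695,  0.127,  0.696, -0.128]), 'wrist_force': array([-0.536, -0.185,  0.155]), 'torque': array([ 0.018, -0.002, -0.015]), 'opening': 1.0019662276355703} 0.0187
[[-0.001  0.356  0.935]
 [-0.002  0.935 -0.356]
 [-1.    -0.002 -0.   ]]
scene [[ 0.01   0.845 -0.535  1.103]
 [ 1.    -0.016 -0.006  0.015]
 [-0.013 -0.535 -0.845  1.045]
 [ 0.     0.     0.     1.   ]]
cup1 [(0.76, array([ 0.382,  0.337, -0.   ])), (0.72, array([ 0.64 , -0.28 ,  0.175])), (0.66, array([ 0.362, -0.346,  0.003])), (0.61, array([ 0.423,  0.251, -0.005])), (0.58, array([ 0.428, -0.223, -0.004]))]
cup2 [(0.76, array([ 0.382,  0.337, -0.   ])), (0.72, array([ 0.64 , -0.28 ,  0.175])), (0.66, array([ 0.362, -0.346,  0.003])), (0.61, array([ 0.423,  0.251, -0.005])), (0.58, array([ 0.428, -0.223, -0.004]))]
holder [(0.75, array([ 0.6
[... 623 characters left out ...]
[ 0.645, -0.281,  0.175])), (0.61, array([ 0.427, -0.23 , -0.001]))]
cup2 [(0.94, array([ 0.363, -0.348,  0.003])), (0.91, array([0.422, 0.243, 0.001])), (0.76, array([ 0.378,  0.338, -0.003])), (0.61, array([ 0.645, -0.281,  0.175])), (0.61, array([ 0.427, -0.23 , -0.001]))]
holder [(0.93, array([ 0.602, -0.279, -0.001])), (0.31, array([ 0.522,  0.472, -0.002]))]
tray [(0.94, array([ 0.619, -0.014, -0.001]))]
stand [(0.94, array([ 0.626,  0.254, -0.003])), (0.62, array([ 0.366, -0.35 ,  0.004])), (0.44, array([ 0.526,  0.471, -0.002]))]
rack []
bottle [(0.89, array([ 0.612, -0.456, -0.001]))]
tray_mid [(0.83, array([ 0.622, -0.022,  0.007]))]
stand_top [(0.88, array([0.627, 0.257, 0.092]))]
```

View pics/scene0.png

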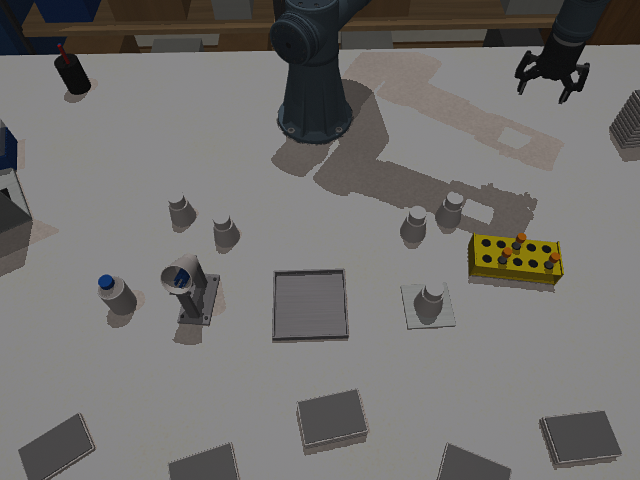

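View pics/top0.png

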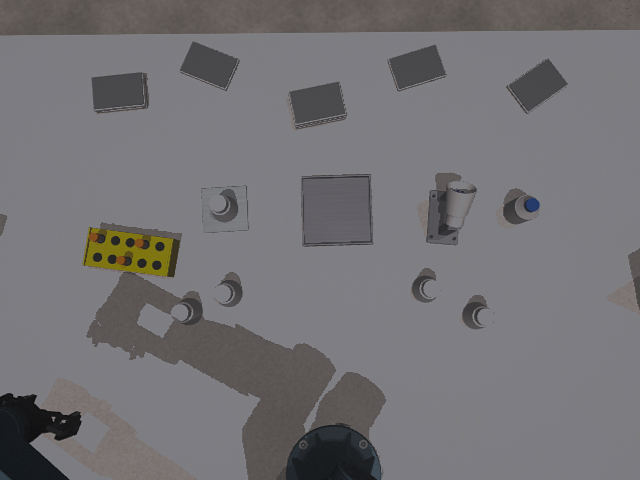

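Four empties are on the bench: top view pixels (183,312), (225,292), (428,288) and (483,316). The full cup leans away from the robot at (458,205). Next I'll fit its pose from the silhouettes.

```bash
cat >> h.py <<'E'
from scipy.optimize import minimize
PROF=[(0,.033),(.06,.024),(.061,.020),(.088,.020)]   # from mouth along z to foot
def hull(n,mouth,ax,shape=(480,640)):
    """mask of a cup with mouth centre and axis (mouth->foot)"""
    ax=np.array(ax)/np.linalg.norm(ax); a=np.cross(ax,[.3,.5,.8]); a/=np.linalg.norm(a); b=np.cross(ax,a)
    th=np.linspace(0,2*np.pi,40); m=np.zeros(shape,np.uint8)
    for (h0,r0),(h1,r1) in zip(PROF,PROF[1:]):
        p=[px(n,mouth+ax*h+r*(np.cos(t)*a+np.sin(t)*b)) for h,r in((h0,r0),(h1,r1)) for t in th]
        c=cv2.convexHull(np.float32(p)); cv2.fillConvexPoly(m,np.int32(np.round(c*16)),1,shift=4)
    return m
E
cat > fit.py <<'E'
from h import *
np.set_printoptions(precision=4,suppress=True)
M={}
for c in("scene","top"):
    ctrl.camera(c)
    for d in ctrl.trace(c,"cup1"):
        m=d["pixels"]; v,u=np.nonzero(m)
        e=px(c,[.62,-.28,.16])
        if np.hypot(u.mean()-e[0],v.mean()-e[1])<25: M[c]=m; print(c,m.sum(),d["conf"]);break
def cost(p):
    x,y,psi,z=p[0]/100,p[1]/100,p[2]/10,p[3]/100
    f=np.array([np.cos(psi),np.sin(psi),0]); ax=-(f*.8192+np.array([0,0,.5736]))
    s=0
    for c in M:
        h=hull(c,np.array([x,y,z]),ax); s+=(h.astype(bool)^M[c]).sum()/M[c].sum()
    return s+((p[3]-17.5)/1.)**2*.2
r=min((minimize(cost,[64.3,-28,g,17.5],method="Nelder-Mead",options=dict(initial_simplex=np.array([[64.3,-28,g,17.5],[65,-28,g,17.5],[64.3,-27.3,g,17.5],[64.3,-28,g+1,17.5],[64.3,-28,g,17.8]]),maxiter=120)) for g in(-1.5,0.)),key=lambda r:r.fun)
print(r.x*[10,10,1,10],"psi deg",np.degrees(r.x[2]/10),r.fun)
for d in ctrl.trace("top","holder")[:1]:
    v,u=np.nonzero(d["pixels"]); print(cv2.minAreaRect(np.float32(np.c_[u,v])))
E
python3 fit.py
```

```text
scene 960 0.91
top 1114 0.6Traceback (most recent call last):
  File "fit.py", line 17, in <module>
    r=min((minimize(cost,[64.3,-28,g,17.5],method="Nelder-Mead",options=dict(initial_simplex=np.array([[64.3,-28,g,17.5],[65,-28,g,17.5],[64.3,-27.3,g,17.5],[64.3,-28,g+1,17.5],[64.3,-28,g,17.8]]),maxiter=120)) for g in(-1.5,0.)),key=lambda r:r.fun)
  File "fit.py", line 17, in <genexpr>
    r=min((minimize(cost,[64.3,-28,g,17.5],method="Nelder-Mead",options=dict(initial_simplex=np.array([[64.3,-28,g,17.5],[65,-28,g,17.5],[64.3,-27.3,g,17.5],[64.3,-28,g+1,17.5],[64.3,-28,g,17.8]]),maxiter=120)) for g in(-1.5,0.)),key=lambda r:r.fun)
           ~~~~~~~~^^^^^^^^^^^^^^^^^^^^^^^^^^^^^^^^^^^^^^^^^^^^^^^^^^^^^^^^^^^^^^^^^^^^^^^^^^^^^^^^^^^^^^^^^^^^^^^^^^^^^^^^^^^^^^^^^^^^^^^^^^^^^^^^^^^^^^^^^^^^^^^^^^^^^^^^^^^^^^^^^^^^^^^^^^^^^^^^^^^^^^^^^^^^^^^
    res = _minimize_neldermead(fun, x0, args, callback, bounds=bounds,
                               **options)
    fxr = func(xr)
    fx = function(np.copy(x), *(wrapper_args + args))
  File "fit.py", line 15, in cost
    h=hull(c,np.array([x,y,z]),ax); s+=(h.astype(bool)^M[c]).sum()/M[c].sum()
  File "h.py", line 21, in hull
    p=[px(n,mouth+ax*h+r*(np.cos(t)*a+np.sin(t)*b)) for h,r in((h0,r0),(h1,r1)) for t in th]
       ~~^^^^^^^^^^^^^^^^^^^^^^^^^^^^^^^^^^^^^^^^^^
  File "h.py", line 11, in px
    K,T=P(n); c=K@(T[:3,:3].T@(np.array(X)-T[:3,3])); return c[:2]/c[2]
        ~^^^
  File "h.py", line 5, in P
    p=ctrl.camera_params(n); return np.array(p["mtx"]),np.array(p["pose"])
ValueError: time passes only in moves, steps and waits
```

carry_out(
  motion=[0,0,0,-0.03,0,0,-1,0,0,0,-0.03,0,0,-1],
)

```text
time_s: 1.4
eef_pos: [0.203, 0.5348, 0.2654]
eef_rot: [0.694, 0.125, 0.697, -0.131]
wrist_force: [0.3, 0.6, 0.3]
opening: 0.998
```

```bash
sed -i 's/^def P(n):/from functools import lru_cache\n@lru_cache\ndef P(n):/' h.py; python3 fit.py
```

```text
scene 815 0.72
top 1101 0.88
[ 643.2819 -280.6949   -0.6725  174.6778] psi deg -3.8529854766643576 0.4692837135468197
((442.0, 217.0), (54.0, 30.0), 90.0)
```

```bash
cat >> h.py <<'E'
from scipy.linalg import fractional_matrix_power as fmp
def H(Rm,p):
    T=np.eye(4); T[:3,:3]=Rm; T[:3,3]=p; return T
def now():
    o=ctrl.get_obs(); return H(rot(),o["eef_pos"])
def toolR(e,yaw,flip=0):
    """tool x at elevation e, heading yaw (deg), y horizontal to the left, then rolled by flip about x"""
    return R.from_euler("ZYX",[yaw,-e,flip],degrees=True).as_matrix()
def plan(T1,n,T0=None):
    T0=now() if T0 is None else T0
    S=fmp(np.linalg.inv(T0)@T1,1/n).real
    r=R.from_matrix(S[:3,:3]).as_rotvec(degrees=True)
    print(n,"rows:",np.r_[np.round(r,2),np.round(S[:3,3],4)].tolist()); 
    T=T0.copy(); zz=[]
    for i in range(n): T=T@S; zz.append(T[:3,3])
    print(np.round(zz[n//4],3),np.round(zz[n//2],3),np.round(zz[-1],3))
E
python3 - <<'E'
from h import *
plan(H(toolR(-15,-4),[.45,-.05,.33]),18)
E
```

```text
18 rows: [-0.78, -4.15, 0.64, 0.009, -0.0284, 0.0209]
[0.26  0.365 0.234] [0.333 0.199 0.239] [ 0.45 -0.05  0.33]
```

carry_out(
  motion=[-0.78,-4.15,0.64,0.009,-0.0284,0.0209,-1,-0.78,-4.15,0.64,0.009,-0.0284,0.0209,-1,-0.78,-4.15,0.64,0.009,-0.0284,0.0209,-1,-0.78,-4.15,0.64,0.009,-0.0284,0.0209,-1,-0.78,-4.15,0.64,0.009,-0.0284,0.0209,-1,-0.78,-4.15,0.64,0.009,-0.0284,0.0209,-1,-0.78,-4.15,0.64,0.009,-0.0284,0.0209,-1,-0.78,-4.15,0.64,0.009,-0.0284,0.0209,-1,-0.78,-4.15,0.64,0.009,-0.0284,0.0209,-1,-0.78,-4.15,0.64,0.009,-0.0284,0.0209,-1],
)

```text
time_s: 2.65
eef_pos: [0.3329, 0.1856, 0.2258]
eef_rot: [0.912, 0.047, 0.4, -0.08]
wrist_force: [1.2, -0.6, 0.2]
opening: 0.998
```

carry_out(
  motion=[-0.78,-4.15,0.64,0.009,-0.0284,0.0209,-1,-0.78,-4.15,0.64,0.009,-0.0284,0.0209,-1,-0.78,-4.15,0.64,0.009,-0.0284,0.0209,-1,-0.78,-4.15,0.64,0.009,-0.0284,0.0209,-1,-0.78,-4.15,0.64,0.009,-0.0284,0.0209,-1,-0.78,-4.15,0.64,0.009,-0.0284,0.0209,-1,-0.78,-4.15,0.64,0.009,-0.0284,0.0209,-1,-0.78,-4.15,0.64,0.009,-0.0284,0.0209,-1],
)

```text
time_s: 3.45
eef_pos: [0.487, 0.048, 0.3011]
eef_rot: [0.975, -0.006, 0.216, -0.053]
wrist_force: [0.3, 0.2, -0.2]
opening: 1.0
```

```bash
python3 - <<'E'
from h import *
o=ctrl.get_obs(); print(np.degrees(o["q"]).round(0),o["eef_pos"].round(3)); print(rot().round(2))
plan(H(toolR(-15,-4),[.483,-.269,.1535]),12)
E
```

```text
[ -11.  -51.  148.   13.   19. -106.] [0.487 0.048 0.301]
[[ 0.9   0.1   0.42]
 [-0.11  0.99 -0.01]
 [-0.42 -0.03  0.91]]
12 rows: [0.11, -0.83, 0.2, 0.0063, -0.0261, -0.0113]
[ 0.482 -0.058  0.253] [ 0.48  -0.137  0.216] [ 0.483 -0.269  0.154]
```

carry_out(
  motion=[8.5,0,0,0.006,0,0,-1,8.5,0,0,0.006,0,0,-1,8.5,0,0,0.006,0,0,-1,8.5,0,0,0.006,0,0,-1,8.5,0,0,0.006,0,0,-1,8.5,0,0,0.006,0,0,-1,8.5,0,0,0.006,0,0,-1,8.5,0,0,0.006,0,0,-1,8.5,0,0,0.006,0,0,-1,8.5,0,0,0.006,0,0,-1],
)

```text
time_s: 4.45
eef_pos: [0.5362, 0.0377, 0.2573]
eef_rot: [0.718, 0.656, 0.128, -0.196]
wrist_force: [0.3, -0.1, -0.4]
opening: 0.999
```

```bash
python3 - <<'E'
from h import *
o=ctrl.get_obs(); print(o["q"].round(4).tolist(),o["eef_pos"].round(4)); print(rot().round(3).tolist())
E
```

```text
[-0.1851, -0.5351, 2.5145, 0.8311, 0.0714, -0.9746] [0.5362 0.0377 0.2573]
[[0.891, 0.449, -0.073], [-0.113, 0.063, -0.992], [-0.441, 0.891, 0.107]]
```

carry_out(
  motion=[8.5,0,0,0,0,0,-1,8.5,0,0,0,0,0,-1,8.5,0,0,0,0,0,-1,8.5,0,0,0,0,0,-1,8.5,0,0,0,0,0,-1,8.5,0,0,0,0,0,-1,8.5,0,0,0,0,0,-1,8.5,0,0,0,0,0,-1,8.5,0,0,0,0,0,-1,8.5,0,0,0,0,0,-1],
)

```text
time_s: 5.45
eef_pos: [0.527, 0.0383, 0.2367]
eef_rot: [0.077, 0.966, -0.039, -0.245]
wrist_force: [0.1, -0.9, -0.1]
opening: 0.997
```

```bash
cat > kin.py <<'E'
from h import *
from scipy.optimize import least_squares
def fk(q,k):
    h,a1,L1,a3,L2,L3=k; Rz=lambda t:R.from_euler("z",t).as_matrix(); Ry=lambda t:R.from_euler("y",t).as_matrix()
    A=Rz(q[0]); p=A@[a1,0,h]; A=A@Ry(q[1]); p=p+A@[0,0,L1]; A=A@Ry(q[2]); p=p+A@[a3,0,L2]; A=A@Rz(q[3])@Ry(q[4]); p=p+A@[0,0,L3]
    A=A@Rz(q[5]); return p,A
E
python3 - <<'E'
from kin import *
o=ctrl.get_obs(); print(o["q"].round(4).tolist(),o["eef_pos"].round(4).tolist()); print(rot().round(3).tolist())
D=[([1.001,.1815,1.6075,0,1.354,-.206],[.204,.537,.208]),(o["q"],o["eef_pos"])]
print(fk(o["q"],[.3]*6)[1].round(3).tolist())
E
```

```text
[-0.1857, -0.5217, 2.5351, 0.858, 0.0663, 0.4965] [0.527, 0.0383, 0.2367]
[[0.877, -0.038, -0.479], [-0.114, -0.985, -0.129], [-0.467, 0.168, -0.868]]
[[0.038, 0.479, 0.877], [0.985, 0.129, -0.114], [-0.168, 0.868, -0.467]]
```

```bash
cat >> kin.py <<'E'
D=[([1.001,.1815,1.6075,0,1.354,-.206],[.204,.537,.208]),(np.radians([-11,-51,148,13,19,-106]),[.487,.048,.301]),
([-0.1851,-0.5351,2.5145,0.8311,0.0714,-0.9746],[0.5362,0.0377,0.2573]),([-0.1857,-0.5217,2.5351,0.858,0.0663,0.4965],[0.527,0.0383,0.2367])]
W=[1,.2,1,1]
def fitk():
    return least_squares(lambda k:np.r_[np.concatenate([w_*(fk(q,k)[0]-p) for (q,p),w_ in zip(D,W)]),.003*(k-[.3,0,.4,0,.35,.3])],[.3,.0,.4,0,.35,.3])
K_=fitk(); k=K_.x
LO=np.array([-2.99,-.89,.3,-1.14,0,-3.12]);HI=np.array([2.99,2.07,2.58,4.28,2.63,3.12])
C=np.array([[0,-1,0],[0,0,-1],[1,0,0.]]) # tool = A@? : tool x=Az, y=-Ax, z=-Ay
def toolof(q):
    p,A=fk(q,k); return p,np.c_[A[:,2],-A[:,0],-A[:,1]]
def ik(T,q0,ws=1e-3):
    def f(q):
        p,A=toolof(q); return np.r_[(p-T[:3,3])*10,R.from_matrix(A.T@T[:3,:3]).as_rotvec(),ws*(q-q0)]
    r=least_squares(f,np.clip(q0,LO+1e-3,HI-1e-3),bounds=(LO,HI)); return r.x,np.abs(f(r.x)[:6]).max()
def allik(T):
    S=[]
    rng=np.random.default_rng(0)
    for i in range(40):
        q0=rng.uniform(LO,HI); q0[0]=np.arctan2(T[1,3],T[0,3]); q0[1]=rng.uniform(-.8,1); q0[2]=rng.uniform(1,2.5)
        q,e=ik(T,q0,1e-6)
        if e<1e-2 and not any(np.abs(q-s).max()<.05 for s in S): S.append(q)
    return S
E
python3 - <<'E'
from kin import *
print(k.round(3),K_.fun[:12].round(4))
for nm,T in dict(grasp=H(toolR(-15,-4),[.599,-.2775,.1225]),graspF=H(toolR(-15,-4,180),[.599,-.2775,.1225]),
  fin0=H(toolR(-40,0),[.635,-.017,.08]),finF=H(toolR(-40,0,180),[.635,-.017,.08]),fin20=H(toolR(-40,20,0),[.635,-.017,.08]),finm20=H(toolR(-40,-20),[.635,-.017,.08])).items():
    print(nm,[np.degrees(s).round(0).tolist() for s in allik(T)])
E
```

```text
[ 0.509 -1.741  1.397  0.056  2.121  1.183] [ 0.1024 -0.0588 -0.0215 -0.0282 -0.0054  0.0529 -0.0031 -0.0741  0.0383
 -0.0248 -0.0723 -0.0274]
grasp [[20.0, -17.0, 148.0, 227.0, 33.0, 55.0], [-160.0, 28.0, 99.0, 28.0, 123.0, 113.0]]
graspF [[20.0, -17.0, 148.0, 227.0, 33.0, -125.0], [-160.0, 28.0, 99.0, 28.0, 123.0, -67.0]]
fin0 [[4.0, -17.0, 133.0, -12.0, 13.0, -76.0]]
finF [[4.0, -17.0, 133.0, -12.0, 13.0, 104.0]]
fin20 [[-123.0, 12.0, 106.0, 28.0, 104.0, 123.0], [57.0, -23.0, 138.0, -55.0, 34.0, -15.0]]
finm20 [[126.0, 11.0, 107.0, -26.0, 105.0, 60.0], [-54.0, -21.0, 137.0, 54.0, 31.0, -163.0]]
```

carry_out(
  motion=[0,0,0,0.01,0.03,0,-1,0,0,0,0.01,0.03,0,-1,0,0,0,0.01,0.03,0,-1,0,0,0,0.01,0.03,0,-1,0,0,0,0.01,0.03,0,-1],
)

```text
time_s: 5.95
eef_pos: [0.5539, -0.0918, 0.2247]
eef_rot: [0.069, 0.964, -0.037, -0.255]
wrist_force: [0.6, 0.4, -0.0]
opening: 0.998
```

```bash
python3 - <<'E'
import re
s=open("kin.py").read()
s=s.replace("h,a1,L1,a3,L2,L3=k;","h,a1,L1,a3,L2,L3,d,wo=k;").replace("A@[a1,0,h]","A@[a1,d,h]").replace("A=A@Rz(q[3])@Ry(q[4])","A=A@Rz(q[3]); p=p+A@[0,wo,0]; A=A@Ry(q[4])")
s=s.replace("[.3,0,.4,0,.35,.3])],[.3,.0,.4,0,.35,.3])","[.3,0,.4,0,.35,.3,.06,.06])],[.3,.0,.4,0,.35,.3,.06,.06])")
s=s.replace("W=[1,.2,1,1]","import json\nD+=[tuple(x) for x in json.load(open('poses.json'))]\nW=[1,.2]+[1]*9")
open("kin.py","w").write(s)
from h import *
import json
o=ctrl.get_obs(); print(np.degrees(o["q"]).round(),o["eef_pos"].round(3))
json.dump([(o["q"].tolist(),o["eef_pos"].tolist())],open("poses.json","w"))
E
cat > t.py <<'E'
from kin import *
print(k.round(3),np.abs(K_.fun[:-8]).round(3))
for nm,T in dict(grasp=H(toolR(-15,-4),[.599,-.2775,.1225]),graspF=H(toolR(-15,-4,180),[.599,-.2775,.1225]),
  fin0=H(toolR(-40,0),[.635,-.017,.08]),finF=H(toolR(-40,0,180),[.635,-.017,.08]),fin20=H(toolR(-40,20,0),[.635,-.017,.08]),finm20=H(toolR(-40,-20),[.635,-.017,.08])).items():
    print(nm,[np.degrees(s).round(0).tolist() for s in allik(T)])
E
python3 t.py
```

```text
[-39. -23. 142.  83.  27. -19.] [ 0.554 -0.092  0.225]
[ 0.319 -0.007  0.439  0.089  0.522  0.343  0.117  0.001] [0.    0.    0.    0.    0.001 0.001 0.    0.    0.    0.    0.    0.
 0.    0.    0.   ]
grasp [[-62.0, 26.0, 126.0, 112.0, 62.0, 117.0]]
graspF [[-62.0, 26.0, 126.0, 112.0, 62.0, -63.0]]
fin0 [[-21.0, 11.0, 128.0, 113.0, 17.0, 143.0]]
finF [[-21.0, 11.0, 128.0, 113.0, 17.0, -37.0]]
fin20 [[-32.0, 14.0, 124.0, 82.0, 38.0, 151.0]]
finm20 [[-6.0, 13.0, 125.0, 237.0, 12.0, 43.0]]
```

```bash
cat >> kin.py <<'E'
def chk(Ts,q):
    for T in Ts:
        q,e=ik(T,q); print(np.degrees(q).round(0).tolist(),"err",round(e,4),"lim" if (np.minimum(q-LO,HI-q)<.06).any() else "")
    return q
E
python3 - <<'E'
from kin import *
Rg=toolR(-15,-4,180); G=np.array([.599,-.2775,.1225]); q=ctrl.get_obs()["q"]
Tp=H(Rg,G-.09*Rg[:,0])
chk([Tp,H(Rg,G)],q)
plan(Tp,12)
E
```

```text
[-76.0, 17.0, 135.0, 99.0, 68.0, -62.0] err 0.0 
[-62.0, 26.0, 126.0, 112.0, 62.0, -63.0] err 0.0 
12 rows: [0.74, 1.19, -0.13, 0.0006, 0.0146, 0.0083]
[ 0.538 -0.153  0.202] [ 0.527 -0.198  0.183] [ 0.512 -0.271  0.146]
```

carry_out(
  motion=[0.74,1.19,-0.13,0.0006,0.0146,0.0083,-1,0.74,1.19,-0.13,0.0006,0.0146,0.0083,-1,0.74,1.19,-0.13,0.0006,0.0146,0.0083,-1,0.74,1.19,-0.13,0.0006,0.0146,0.0083,-1,0.74,1.19,-0.13,0.0006,0.0146,0.0083,-1,0.74,1.19,-0.13,0.0006,0.0146,0.0083,-1,0.74,1.19,-0.13,0.0006,0.0146,0.0083,-1,0.74,1.19,-0.13,0.0006,0.0146,0.0083,-1,0.74,1.19,-0.13,0.0006,0.0146,0.0083,-1,0.74,1.19,-0.13,0.0006,0.0146,0.0083,-1],
)

```text
time_s: 6.95
eef_pos: [0.51, -0.2478, 0.1495]
eef_rot: [-0.001, 0.987, -0.041, -0.152]
wrist_force: [1.1, -0.5, -0.4]
opening: 1.004
```

```bash
python3 - <<'E'
from kin import *
Rg=toolR(-15,-4,180); G=np.array([.599,-.2775,.1225])
plan(H(Rg,G-.09*Rg[:,0]),5)
print(ctrl.get_obs()["q"].round(2))
E
```

```text
5 rows: [0.07, 0.51, -0.15, 0.001, 0.0047, 0.0005]
[ 0.511 -0.257  0.148] [ 0.511 -0.262  0.147] [ 0.512 -0.271  0.146]
[-1.29  0.2   2.43  1.74  1.13 -1.05]
```

carry_out(
  motion=[0.07,0.51,-0.15,0.001,0.0047,0.0005,-1,0.07,0.51,-0.15,0.001,0.0047,0.0005,-1,0.07,0.51,-0.15,0.001,0.0047,0.0005,-1,0.07,0.51,-0.15,0.001,0.0047,0.0005,-1,0.07,0.51,-0.15,0.001,0.0047,0.0005,-1,0,0,0,0,0,0,-1],
)

```text
time_s: 7.55
eef_pos: [0.5118, -0.2715, 0.143]
eef_rot: [-0.008, 0.991, -0.034, -0.131]
wrist_force: [0.1, -0.1, -0.2]
opening: 1.002
```

```bash
python3 - <<'E'
from kin import *
Rg=toolR(-15,-4,180); G=np.array([.599,-.2775,.1225])
plan(H(Rg,G),9)
a=ctrl.camera("scene");b=ctrl.camera("top")
def crop(n,im,X,s=75):
    u,v=px(n,X).astype(int); return cv2.resize(im[v-s:v+s,u-s:u+s],(400,400),interpolation=cv2.INTER_CUBIC)
cv2.imwrite("pics/pre.png",np.hstack([crop("scene",a,[.56,-.28,.14]),crop("top",b,[.56,-.28,.14])]))
E
```

```text
9 rows: [-0.04, 0.0, 0.01, 0.01, 0.0, -0.0003]
[ 0.541 -0.273  0.136] [ 0.56  -0.275  0.132] [ 0.599 -0.278  0.122]
```

View pics/pre.png

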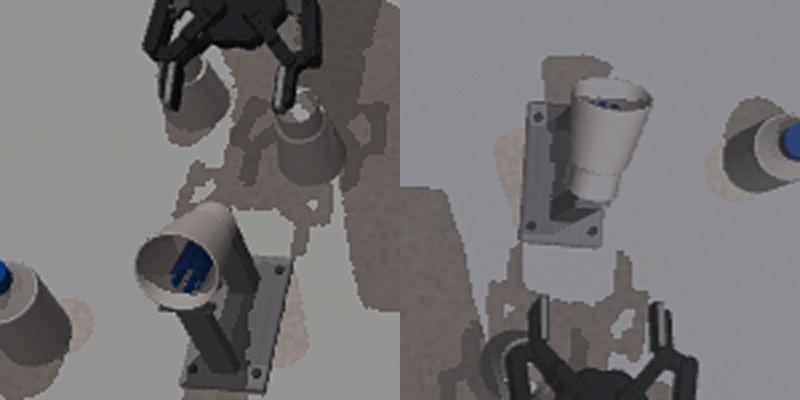

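```bash
python3 - <<'E'
from kin import *
u,v=px("top",[.56,-.28,.14]).astype(int)
for X in([.5118,-.2715,.143],[.571,-.2755,.1245],[.643,-.2805,.175],[.545,-.274,.135]):
    print(((px("top",X)-[u-75,v-75])*400/150+[400,0]).round(1))
E
```

```text
[593.9 259.4]
[591.1 190.2]
[608.7  93.2]
[593.3 220. ]
```

```bash
python3 - <<'E'
from kin import *
T=now(); print(T.round(4))
for c,off in(("scene",0),("top",400)):
    u,v=px(c,[.56,-.28,.14]).astype(int)
    for b in(0,-.013,-.035):
      for s in(-.0425,.0425):
        X=T[:3,3]+b*T[:3,0]+s*T[:3,1]
        print(c,b,s,((px(c,X)-[u-75,v-75])*400/150+[off,0]).round(0))
E
```

```text
[[ 0.9634 -0.0696 -0.2587  0.5117]
 [-0.0655 -0.9976  0.0244 -0.2708]
 [-0.2598 -0.0065 -0.9656  0.143 ]
 [ 0.      0.      0.      1.    ]]
scene 0 -0.0425 [269. 151.]
scene 0 0.0425 [168. 147.]
scene -0.013 -0.0425 [271. 136.]
scene -0.013 0.0425 [171. 132.]
scene -0.035 -0.0425 [274. 111.]
scene -0.035 0.0425 [174. 107.]
top 0 -0.0425 [541. 256.]
top 0 0.0425 [645. 263.]
top -0.013 -0.0425 [541. 272.]
top -0.013 0.0425 [646. 278.]
top -0.035 -0.0425 [542. 297.]
top -0.035 0.0425 [647. 303.]
```

carry_out(
  motion=[0,0,0,0,0,0,0,0,0,0,0,0,0,0,0,0,0,0,0,0,0,0,0,0,0,0,0,0,0,0,0,0,0,0,0],
)

```text
time_s: 8.15
eef_pos: [0.5119, -0.2697, 0.1435]
eef_rot: [-0.007, 0.991, -0.034, -0.131]
wrist_force: [0.9, -0.3, -0.1]
opening: 0.502
```

```bash
python3 - <<'E'
from kin import *
a=ctrl.camera("scene");b=ctrl.camera("top"); T=now(); print(ctrl.get_obs()["opening"])
def crop(n,im,X,s=38):
    u,v=px(n,X).astype(int); c=cv2.resize(im[v-s:v+s,u-s:u+s],(400,400),interpolation=cv2.INTER_CUBIC)
    for bk in(0,-.0187,-.035):
        for y in(-.02,.02):
            p=(px(n,T[:3,3]+bk*T[:3,0]+y*T[:3,1])-[u-s,v-s])*400/(2*s); cv2.circle(c,tuple(p.astype(int)),3,(0,0,255),-1)
    return c
cv2.imwrite("pics/half.png",np.hstack([crop("scene",a,T[:3,3]),crop("top",b,T[:3,3])]))
E
```

```text
0.5017334094329607
```

View pics/half.png

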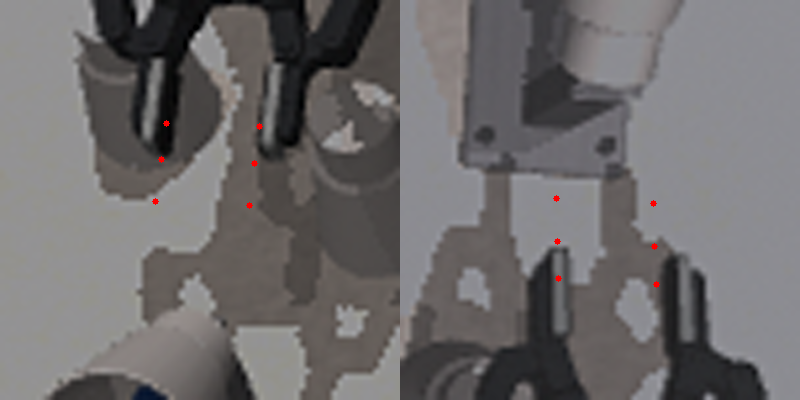

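```bash
python3 - <<'E'
from kin import *
plan(H(toolR(-15,-4,180),[.610,-.277,.122]),10)
E
```

```text
10 rows: [-0.03, 0.01, 0.02, 0.0101, 0.0001, -0.0005]
[ 0.541 -0.272  0.137] [ 0.571 -0.274  0.131] [ 0.61  -0.277  0.122]
```

carry_out(
  motion=[0,0,0,0,0,0,-1,0,0,0,0,0,0,-1,0,0,0,0.0125,0,-0.0005,-1,0,0,0,0.0125,0,-0.0005,-1,0,0,0,0.0125,0,-0.0005,-1,0,0,0,0.0125,0,-0.0005,-1,0,0,0,0.0125,0,-0.0005,-1,0,0,0,0.0125,0,-0.0005,-1,0,0,0,0.0125,0,-0.0005,-1,0,0,0,0.0125,0,-0.0005,-1],
)

```text
time_s: 9.25
eef_pos: [0.612, -0.2778, 0.1201]
eef_rot: [-0.008, 0.991, -0.035, -0.131]
wrist_force: [0.2, 0.8, -0.2]
opening: 0.999
```

```bash
python3 - <<'E'
from kin import *
plan(H(toolR(-15,-4,180),[.610,-.277,.122]),2)
a=ctrl.camera("scene");b=ctrl.camera("top"); T=now()
def crop(n,im,X,s=38):
    u,v=px(n,X).astype(int); return cv2.resize(im[v-s:v+s,u-s:u+s],(400,400),interpolation=cv2.INTER_CUBIC)
cv2.imwrite("pics/at.png",np.hstack([crop("scene",a,T[:3,3]),crop("top",b,T[:3,3])]))
E
```

```text
2 rows: [-0.21, 0.05, -0.02, -0.0012, -0.0003, -0.0006]
[ 0.611 -0.277  0.121] [ 0.61  -0.277  0.122] [ 0.61  -0.277  0.122]
```

View pics/at.png

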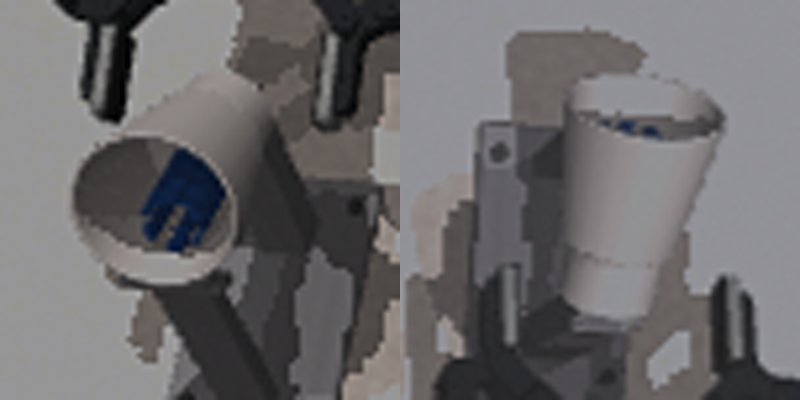

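carry_out(
  motion=[0,0,0,0,0,0,1,0,0,0,0,0,0,1,0,0,0,0,0,0,1,0,0,0,0,0,0,1,0,0,0,0,0,0,1,0,0,0,0,0,0,1,0,0,0,0,0,0,1,0,0,0,0,0,0,1],
)

```text
time_s: 10.15
eef_pos: [0.6111, -0.2771, 0.1203]
eef_rot: [-0.008, 0.991, -0.035, -0.131]
wrist_force: [1.2, 1.2, -0.0]
opening: 0.448
```

carry_out(
  motion=[0,0,0,-0.0016,0,-0.0058,1,0,0,0,-0.0026,0,-0.0097,1,0,0,0,-0.0026,0,-0.0097,1,0,0,0,-0.0026,0,-0.0097,1,0,0,0,-0.0026,0,-0.0097,1,0,0,0,-0.0026,0,-0.0097,1,0,0,0,-0.0026,0,-0.0097,1,0,0,0,0,0,0,1],
)

```text
time_s: 10.95
eef_pos: [0.6103, -0.278, 0.1923]
eef_rot: [-0.008, 0.991, -0.036, -0.132]
wrist_force: [0.1, 0.5, 0.1]
opening: 0.445
```

```bash
cat > seecup.py <<'E'
from kin import *
# refine the held cup's pose in the tool frame from silhouettes: axial slip and pitch in the tool xz plane
def fitheld(z0, beta0=50., box=80):
    T=now(); M={}
    for c in("scene","top"):
        ctrl.camera(c); e=px(c,T[:3,3])
        for d in ctrl.trace(c,"cup1"):
            v,u=np.nonzero(d["pixels"])
            if np.hypot(u.mean()-e[0],v.mean()-e[1])<30: M[c]=d["pixels"]; break
    print({c:int(m.sum()) for c,m in M.items()})
    return T,M
E
python3 - <<'E'
from seecup import *
T,M=fitheld(0)
Tg=H(toolR(-15,-4,180),[.6111,-.2771,.1203])
f=np.array([.9976,-.0698,0]); ax=-(f*.8192+np.array([0,0,.5736]))
m_t=Tg[:3,:3].T@(np.array([.6432,-.2805,.175])-Tg[:3,3]); a_t=Tg[:3,:3].T@ax
print("tool frame mouth",m_t.round(4),"axis",a_t.round(3))
a=ctrl.camera("scene");b=ctrl.camera("top")
def crop(n,im,s=50):
    mk=hull(n,T[:3,3]+T[:3,:3]@m_t,T[:3,:3]@a_t); cs,_=cv2.findContours(mk,0,1); 
    u,v=px(n,T[:3,3]).astype(int); k_=400/(2*s); o=cv2.resize(im[v-s:v+s,u-s:u+s],(400,400),interpolation=cv2.INTER_CUBIC)
    cv2.polylines(o,[np.int32((c-[u-s,v-s]+.5)*k_) for c in cs],True,(0,0,255),1)
    if n in M: cs,_=cv2.findContours(M[n].astype(np.uint8),0,1); cv2.polylines(o,[np.int32((c-[u-s,v-s]+.5)*k_) for c in cs],True,(0,255,0),1)
    return o
cv2.imwrite("pics/lift.png",np.hstack([crop("scene",a),crop("top",b)]))
o=ctrl.get_obs(); print(o["wrist_force"],o["opening"],o["eef_pos"])
E
```

```text
{'scene': 968, 'top': 1281}
tool frame mouth [ 0.017   0.0012 -0.0612] axis [-0.643 -0.     0.766]
[-0.15072371 -1.12977683 -0.993197  ] 0.4455757155839615 [ 0.60982629 -0.27725852  0.18927838]
```

View pics/lift.png

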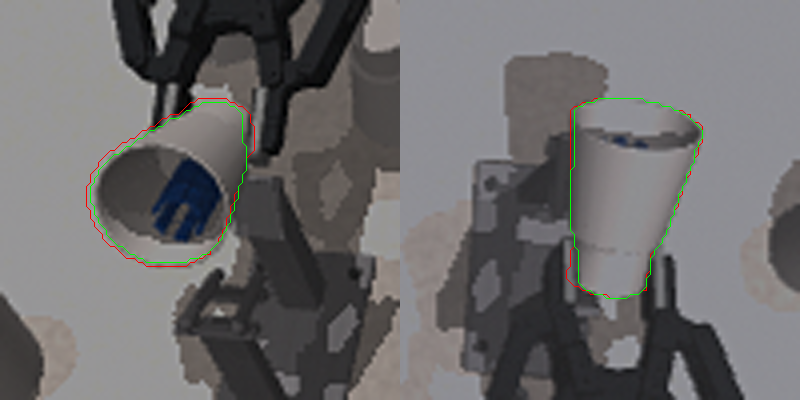

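```bash
cat > pour.py <<'E'
from kin import *
m_t=np.array([.017,0,-.061]); a_t=np.array([-.643,0,.766]); C=np.array([.6205,-.014]); YAW=0.
def pose(s,clr=None,yaw=YAW):
    e=-15-25*s; Rm=toolR(e,yaw,180+180*s); m=-Rm@a_t; el=np.degrees(np.arcsin(np.clip(m[2],-1,1)))
    if clr is None: clr=np.interp(el,[-5,20],[.012,.035])
    M=np.array([*C,.004+clr+.033*np.cos(np.radians(el))])
    return H(Rm,M-Rm@m_t),el
def low(T):
    return min((T@[-b,y,z,1])[2] for b in(.08,.13,.2) for y in(-.043,.043) for z in(-.04,.04))
E
python3 - <<'E'
from pour import *
q=ctrl.get_obs()["q"]
for s in np.linspace(0,1,11):
    T,el=pose(s); q,e=ik(T,q); print(round(s,2),"el",round(el),T[:3,3].round(3),"low",round(low(T),3),np.degrees(q).round(0).tolist(),round(e,4))
E
```

```text
0.0 el 35 [ 0.588 -0.014  0.012] low -0.006 [-30.0, 46.0, 133.0, 150.0, 74.0, -89.0] 0.0
0.1 el 30 [0.587 0.005 0.017] low -0.008 [-25.0, 42.0, 134.0, 154.0, 69.0, -70.0] 0.0
0.2 el 21 [0.588 0.022 0.029] low 0.002 [-21.0, 36.0, 136.0, 158.0, 62.0, -51.0] 0.0
0.3 el 10 [0.591 0.035 0.035] low 0.012 [-17.0, 31.0, 136.0, 160.0, 55.0, -31.0] 0.0
0.4 el -3 [0.597 0.044 0.041] low 0.026 [-15.0, 27.0, 135.0, 162.0, 48.0, -12.0] 0.0
0.5 el -17 [0.605 0.047 0.055] low 0.054 [-13.0, 22.0, 135.0, 161.0, 40.0, 8.0] 0.0
0.6 el -32 [0.615 0.044 0.069] low 0.063 [-13.0, 17.0, 134.0, 158.0, 32.0, 30.0] 0.0
0.7 el -46 [0.625 0.035 0.078] low 0.072 [-14.0, 14.0, 132.0, 152.0, 26.0, 54.0] 0.0
0.8 el -61 [0.635 0.022 0.082] low 0.081 [-15.0, 13.0, 130.0, 142.0, 21.0, 81.0] 0.0
0.9 el -76 [0.642 0.005 0.08 ] low 0.088 [-17.0, 12.0, 128.0, 129.0, 18.0, 110.0] 0.0
1.0 el -90 [ 0.647 -0.014  0.074] low 0.094 [-20.0, 13.0, 126.0, 116.0, 17.0, 140.0] 0.0
```

```bash
sed -i 's/clr=np.interp.*/clr=np.interp(el,[-6,30],[.013,.08])/' pour.py; python3 - <<'E'
from pour import *
T,_=pose(0); V=T.copy(); V[2,3]+=.10
plan(V,18); print(T[:3,3])
E
```

```text
18 rows: [-0.09, 0.02, -0.22, -0.0012, -0.0146, 0.0023]
[ 0.606 -0.204  0.18 ] [ 0.6   -0.131  0.171] [ 0.588 -0.014  0.157]
[ 0.5882913  -0.014       0.05651273]
```

carry_out(
  motion=[-0.09,0.02,-0.22,-0.001,-0.005,0,1,-0.09,0.02,-0.22,-0.0012,-0.01,0.0,1,-0.09,0.02,-0.22,-0.0012,-0.0146,0.0,1,-0.09,0.02,-0.22,-0.0012,-0.0146,0.0,1,-0.09,0.02,-0.22,-0.0012,-0.0146,0.0023,1,-0.09,0.02,-0.22,-0.0012,-0.0146,0.0023,1,-0.09,0.02,-0.22,-0.0012,-0.0146,0.0023,1,-0.09,0.02,-0.22,-0.0012,-0.0146,0.0023,1,-0.09,0.02,-0.22,-0.0012,-0.0146,0.0023,1,-0.09,0.02,-0.22,-0.0012,-0.0146,0.0023,1],
)

```text
time_s: 12.25
eef_pos: [0.5998, -0.1326, 0.1777]
eef_rot: [-0.005, 0.991, -0.014, -0.132]
wrist_force: [0.5, -0.1, -0.8]
opening: 0.444
```

carry_out(
  motion=[-0.09,0.02,-0.22,-0.0012,-0.0146,0.0023,1,-0.09,0.02,-0.22,-0.0012,-0.0146,0.0023,1,-0.09,0.02,-0.22,-0.0012,-0.0146,0.0023,1,-0.09,0.02,-0.22,-0.0012,-0.0146,0.0023,1,-0.09,0.02,-0.22,-0.0012,-0.0146,0.0023,1,-0.09,0.02,-0.22,-0.0012,-0.0146,0.0023,1,-0.09,0.02,-0.22,-0.0012,-0.0146,0.0023,1,-0.09,0.02,-0.22,-0.0012,-0.01,0.0023,1,0,0,0,0,-0.005,0,1],
)

```text
time_s: 13.15
eef_pos: [0.5827, -0.0023, 0.1601]
eef_rot: [-0.001, 0.991, 0.005, -0.133]
wrist_force: [-0.1, -0.7, -0.7]
opening: 0.45
```

```bash
python3 - <<'E'
from pour import *
T,_=pose(0); print(now()[:3,3],ctrl.get_obs()["opening"]); plan(T,8)
for n in("scene","top"):
    ctrl.camera(n)
    for t in("tray","tray_mid"):print(n,t,[(round(d["conf"],2),w(n,d["point"]).round(4)) for d in ctrl.landmark_of(n,t)])
m=ctrl.trace("top","tray")[0]["pixels"]; v,u=np.nonzero(m); r=cv2.minAreaRect(np.float32(np.c_[u,v])); print(r, ray("top",*r[0],.012))
E
```

```text
[ 0.58273346 -0.00228904  0.16008454] 0.44984696634160803
8 rows: [-0.0, 0.04, 0.07, 0.0041, 0.0015, 0.0123]
[ 0.585 -0.007  0.121] [ 0.586 -0.01   0.095] [ 0.588 -0.014  0.057]
scene tray [(0.78, array([ 6.199e-01, -1.240e-02,  5.000e-04]))]
scene tray_mid [(0.65, array([ 0.6173, -0.0191,  0.0098]))]
top tray [(0.77, array([ 0.6178, -0.0152,  0.0023]))]
top tray_mid [(0.86, array([ 0.6227, -0.0213,  0.0051])), (0.4, array([ 0.6171, -0.0036,  0.2148])), (0.22, array([ 0.3806,  0.3358, -0.0063]))]
((336.5810241699219, 209.9144287109375), (70.11184692382812, 70.5838851928711), 88.40885925292969) [ 0.62085291 -0.01846505  0.012     ]
```

carry_out(
  motion=[0,0.04,0.07,0.0041,0.0017,0.0123,1,0,0.04,0.07,0.0041,0.0017,0.0123,1,0,0.04,0.07,0.0041,0.0017,0.0123,1,0,0.04,0.07,0.0041,0.0017,0.0123,1,0,0.04,0.07,0.0041,0.0017,0.0123,1,0,0.04,0.07,0.0041,0.0017,0.0123,1,0,0.04,0.07,0.0041,0.0017,0.0123,1,0,0.04,0.07,0.0041,0.0017,0.0123,1],
)

```text
time_s: 14.3
eef_pos: [0.5946, -0.0266, 0.0587]
eef_rot: [0.002, 0.992, -0.006, -0.124]
wrist_force: [0.9, 1.0, -1.1]
opening: 0.445
```

```bash
sed -i 's/C=np.array.*; YAW/C=np.array([.620,-.016]); YAW/' pour.py; cat >> pour.py <<'E'
def rows(ss,T0=None):
    T=now() if T0 is None else T0
    for s in ss:
        Tn,el=pose(s); S=np.linalg.inv(T)@Tn; r=R.from_matrix(S[:3,:3]).as_rotvec(degrees=True)
        print(", ".join(f"{x:.4g}" for x in np.r_[r.round(1),S[:3,3].round(4)])+", 1,   # el",round(el)); T=Tn
E
python3 - <<'E'
from pour import *
print(now()[:3,3]); rows(np.arange(1,10)/22)
E
```

```text
[ 0.59463043 -0.02663689  0.05873544]
8.4, -1.9, -0.6, -0.0076, -0.0192, 0.0023, 1,   # el 33
8.2, -1.1, 0.2, -0.0014, -0.0088, -0.0017, 1,   # el 31
8.2, -1.1, 0.4, 0.0001, -0.0077, 0.0028, 1,   # el 27
8.2, -1, 0.5, 0.0011, -0.0062, 0.0049, 1,   # el 23
8.2, -0.9, 0.7, 0.0017, -0.0049, 0.0053, 1,   # el 18
8.2, -0.8, 0.8, 0.0024, -0.0034, 0.0054, 1,   # el 13
8.2, -0.7, 0.9, 0.003, -0.002, 0.0051, 1,   # el 8
8.2, -0.5, 1, 0.0037, -0.0007, 0.0045, 1,   # el 2
8.2, -0.4, 1.1, 0.0044, 0.0006, 0.0036, 1,   # el -5
```

carry_out(
  motion=[0,-0.4,-0.4,-0.004,-0.006,0.001,1,0,-0.4,-0.4,-0.004,-0.006,0.001,1,8.2,-1.1,0.2,-0.0014,-0.0088,0,1,8.2,-1.1,0.2,-0.0014,-0.0088,-0.001,1,8.2,-1.1,0.4,0.0001,-0.0077,0.0028,1,8.2,-1,0.5,0.0011,-0.0062,0.0049,1,8.2,-0.9,0.7,0.0017,-0.0049,0.0053,1],
)

```text
time_s: 15.0
eef_pos: [0.5834, 0.0264, 0.0583]
eef_rot: [-0.355, 0.917, -0.067, -0.17]
wrist_force: [0.4, 0.8, -0.2]
opening: 0.448
```

```bash
cat > st.py <<'E'
from pour import *
T=now(); m=-T[:3,:3]@a_t; M=T[:3,3]+T[:3,:3]@m_t
e=R.from_matrix(T[:3,:3]).as_euler("ZYX",degrees=True); print("yaw,-e,flip",e.round(1),"s",((e[2]%360)-180)/180)
print("mouth",M.round(4),"el",np.degrees(np.arcsin(m[2])).round(1))
E
python3 - <<'E'
from st import *
s0=((e[2]%360)-180)/180
rows(np.r_[s0+np.arange(1,11)/22])
E
```

```text
yaw,-e,flip [-1.000e-01  2.100e+01 -1.376e+02] s 0.2353271946244847
mouth [ 0.6154 -0.0148  0.0943] el 17.3
8.1, -0.7, 0.7, 0.0076, -0.0019, 0.0049, 1,   # el 12
8.2, -0.7, 0.9, 0.0031, -0.0018, 0.0051, 1,   # el 6
8.2, -0.5, 1, 0.0038, -0.0004, 0.0044, 1,   # el 1
8.2, -0.4, 1.1, 0.0045, 0.0008, 0.0034, 1,   # el -6
8.2, -0.2, 1.1, 0.0004, -0.0079, -0.0004, 1,   # el -12
8.2, -0.1, 1.1, 0.0005, -0.0081, -0.0006, 1,   # el -18
8.2, 0.1, 1.1, 0.0009, -0.0078, -0.0006, 1,   # el -25
8.2, 0.3, 1.1, 0.0012, -0.0074, -0.0008, 1,   # el -32
8.2, 0.4, 1.1, 0.0016, -0.0072, -0.0011, 1,   # el -38
8.2, 0.6, 1, 0.002, -0.007, -0.0014, 1,   # el -45
```

carry_out(
  motion=[8.1,-0.7,0.7,0.006,-0.0019,0.0049,1,8.2,-0.7,0.9,0.003,-0.0018,0.0051,1,8.2,-0.5,1,0.0038,-0.0004,0.0044,1,8.2,-0.4,1.1,0.0045,0.0008,0.0034,1],
)

```text
time_s: 15.4
eef_pos: [0.5948, 0.0465, 0.0485]
eef_rot: [-0.603, 0.766, -0.135, -0.174]
wrist_force: [1.0, 0.8, -0.4]
opening: 0.444
```

```bash
python3 - <<'E'
from st import *
s0=((e[2]%360)-180)/180
rows(np.r_[s0+np.arange(1,7)/22])
E
```

```text
yaw,-e,flip [   0.2   25.4 -103.5] s 0.4248602696778745
mouth [ 0.6165 -0.0127  0.0541] el -6.5
8.3, -0, 1.4, 0.0054, -0.0055, -0.0032, 1,   # el -13
8.2, -0, 1.1, 0.0005, -0.0081, -0.0006, 1,   # el -20
8.2, 0.1, 1.1, 0.0009, -0.0077, -0.0007, 1,   # el -26
8.2, 0.3, 1.1, 0.0013, -0.0074, -0.0009, 1,   # el -33
8.2, 0.4, 1, 0.0017, -0.0071, -0.0012, 1,   # el -39
8.2, 0.6, 1, 0.0021, -0.007, -0.0015, 1,   # el -46
```

carry_out(
  motion=[8.3,0,1.4,0.004,-0.0065,-0.002,1,8.2,0,1.1,0.0005,-0.0081,-0.0006,1,8.2,0.1,1.1,0.0009,-0.0077,-0.0007,1,8.2,0.3,1.1,0.0013,-0.0074,-0.0009,1],
)

```text
time_s: 15.8
eef_pos: [0.6113, 0.0457, 0.0745]
eef_rot: [0.793, -0.551, 0.214, 0.15]
wrist_force: [0.6, 0.3, -1.1]
opening: 0.44
```

```bash
python3 - <<'E'
from st import *
s0=((e[2]%360)-180)/180
rows(np.r_[s0+np.arange(1,9)/22])
E
```

```text
yaw,-e,flip [  0.2  30.3 -69.5] s 0.6137713863192005
mouth [ 0.6154 -0.0115  0.0474] el -33.8
8.3, 0.6, 1, 0.0074, -0.0085, -0.0055, 1,   # el -40
8.2, 0.6, 1, 0.0021, -0.007, -0.0016, 1,   # el -47
8.2, 0.7, 0.9, 0.0025, -0.0069, -0.0019, 1,   # el -54
8.2, 0.9, 0.7, 0.0028, -0.007, -0.0023, 1,   # el -61
8.2, 1, 0.6, 0.003, -0.0072, -0.0026, 1,   # el -67
8.2, 1, 0.5, 0.0032, -0.0074, -0.0029, 1,   # el -74
8.2, 1.1, 0.3, 0.0034, -0.0078, -0.0031, 1,   # el -80
8.2, 1.1, 0.2, 0.0035, -0.0081, -0.0032, 1,   # el -87
```

carry_out(
  motion=[8.3,0.6,1,0.006,-0.0085,-0.004,1,8.2,0.6,1,0.0021,-0.007,-0.0016,1,8.2,0.7,0.9,0.0025,-0.0069,-0.0019,1,8.2,0.9,0.7,0.0028,-0.007,-0.0023,1,8.2,1,0.6,0.003,-0.0072,-0.0026,1,8.2,1,0.5,0.0032,-0.0074,-0.0029,1],
)

```text
time_s: 16.4
eef_pos: [0.6373, 0.0103, 0.0919]
eef_rot: [0.934, -0.17, 0.309, 0.058]
wrist_force: [-0.4, 0.4, -0.2]
opening: 0.445
```

```bash
python3 - <<'E'
from st import *
s0=((e[2]%360)-180)/180
rows(np.r_[s0+(1-s0)*np.arange(1,4)/3])
im=ctrl.camera("scene"); u,v=px("scene",[.62,-.016,.03]).astype(int); s=45
cv2.imwrite("pics/pourmid.png",cv2.resize(im[v-s:v+s,u-s:u+s],(500,500),interpolation=cv2.INTER_CUBIC))
E
```

```text
yaw,-e,flip [  0.2  36.6 -20.5] s 0.8858692034486659
mouth [ 0.617  -0.0112  0.0359] el -73.6
7, 1.5, 0.3, 0.0116, -0.0091, -0.0096, 1,   # el -79
6.8, 0.9, 0.2, 0.0029, -0.0068, -0.0025, 1,   # el -85
6.8, 0.9, 0.1, 0.0029, -0.007, -0.0025, 1,   # el -90
```

View pics/pourmid.png

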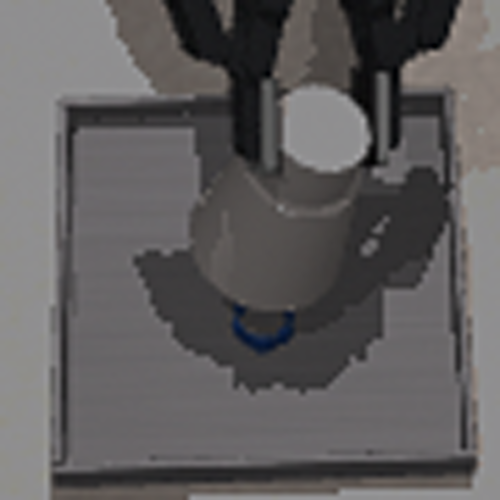

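carry_out(
  motion=[7,1.5,0.3,0.009,-0.009,-0.0085,1,6.8,0.9,0.2,0.0029,-0.0068,-0.0025,1,6.8,0.9,0.1,0.0029,-0.007,-0.0025,1,0,0,0,0,0,0,1,0,0,0,0,0,0,1,0,0,0,0,0,0,1],
)

```text
time_s: 17.05
eef_pos: [0.6434, -0.0147, 0.082]
eef_rot: [0.941, -0.001, 0.339, 0.001]
wrist_force: [0.0, 0.1, -0.8]
opening: 0.445
```

```bash
python3 - <<'E'
from st import *
T1=T.copy()
T1=H(toolR(-40,0,0),[0,0,0]); T1[:3,3]=np.array([*M[:2],M[2]])-T1[:3,:3]@m_t
plan(T1,2)
U=T1.copy(); U[2,3]+=.12; plan(U,10,T1)
o=ctrl.get_obs(); print(o["wrist_force"],np.degrees(o["q"]).round())
E
```

```text
yaw,-e,flip [ 0.1 39.6 -0. ] s 0.9997668099666988
mouth [ 0.6176 -0.0148  0.0241] el nan
2 rows: [0.07, 0.2, -0.05, 0.0002, -0.0001, 0.0001]
[ 0.644 -0.015  0.082] [ 0.644 -0.015  0.082] [ 0.644 -0.015  0.082]
10 rows: [0.0, 0.0, 0.0, -0.0077, 0.0, 0.0092]
[ 0.644 -0.015  0.118] [ 0.644 -0.015  0.154] [ 0.644 -0.015  0.202]
[ 0.01270749  0.12673481 -0.83554631] [-20.  12. 127. 115.  17. 141.]st.py:4: RuntimeWarning: invalid value encountered in arcsin
  print("mouth",M.round(4),"el",np.degrees(np.arcsin(m[2])).round(1))
```

carry_out(
  motion=[0,0,0,0.0055,0,-0.002,1,0,0,0,0,0,0,1,0,0,0,0,0,0,1,0,0,0,-0.005,0,0.006,1,0,0,0,-0.0077,0,0.0092,1,0,0,0,-0.0077,0,0.0092,1,0,0,0,-0.0077,0,0.0092,1,0,0,0,-0.0077,0,0.0092,1],
)

```text
time_s: 17.85
eef_pos: [0.6421, -0.0104, 0.1316]
eef_rot: [0.94, -0.006, 0.341, 0.005]
wrist_force: [0.4, 0.5, -0.4]
opening: 0.445
```

carry_out(
  motion=[0,0,0,-0.0077,0,0.0092,1,0,0,0,-0.0077,0,0.0092,1,0,0,0,-0.0077,0,0.0092,1,0,0,0,-0.0077,0,0.0092,1,0,0,0,-0.0077,0,0.0092,1,0,0,0,-0.0077,0,0.0092,1,0,0,0,-0.0077,0,0.0092,1,0,0,0,-0.0077,0,0.0092,1,0,0,0,0,0,0,1],
)

```text
time_s: 18.75
eef_pos: [0.639, -0.0147, 0.1951]
eef_rot: [0.952, -0.014, 0.307, 0.012]
wrist_force: [-0.1, 0.3, -0.4]
opening: 0.447
```

```bash
python3 - <<'E' 2>/dev/null
from st import *
c=[]
for n in("scene","top"):
    im=ctrl.camera(n); u,v=px(n,[.62,-.016,.03]).astype(int); s=60
    c.append(cv2.resize(im[v-s:v+s,u-s:u+s],(400,400),interpolation=cv2.INTER_CUBIC))
    print(n,[(round(d["conf"],2),w(n,d["point"]).round(3)) for d in ctrl.boxes_of(n,"cap1")])
    print(n,[(round(d["conf"],2),w(n,d["point"]).round(4)) for d in ctrl.landmark_of(n,"stand_top")],[(round(d["conf"],2),w(n,d["point"]).round(4)) for d in ctrl.landmark_of(n,"cup1")])
    if n=="top":
        cv2.imwrite("pics/fulltop1.png",im)
cv2.imwrite("pics/poured.png",np.hstack(c))
E
```

```text
yaw,-e,flip [ 1.  35.8 -1.3] s 0.9926012936179749
mouth [ 0.6171 -0.0165  0.1356] el -85.7
scene [(0.59, array([ 0.621, -0.   ,  0.031])), (0.59, array([ 0.646, -0.012,  0.012])), (0.36, array([ 0.607, -0.026,  0.011]))]
scene [(0.78, array([0.6244, 0.2587, 0.0909])), (0.69, array([ 0.4219,  0.2496, -0.0046]))] [(0.97, array([ 0.4267, -0.2227, -0.0025])), (0.83, array([ 0.3792,  0.3403, -0.0019])), (0.8, array([ 0.4247,  0.2497, -0.0026])), (0.66, array([ 0.6145, -0.0195,  0.1374])), (0.66, array([ 0.3615, -0.3477,  0.0013]))]
top []
top [(0.78, array([0.6294, 0.2552, 0.0905]))] [(0.87, array([ 0.3805,  0.3378, -0.0053])), (0.83, array([ 0.3648, -0.3513,  0.0044])), (0.7, array([ 0.615 , -0.0195,  0.1322])), (0.67, array([ 0.4268, -0.2277, -0.0017])), (0.63, array([ 0.6279,  0.2536, -0.0045]))]
```

View pics/poured.png

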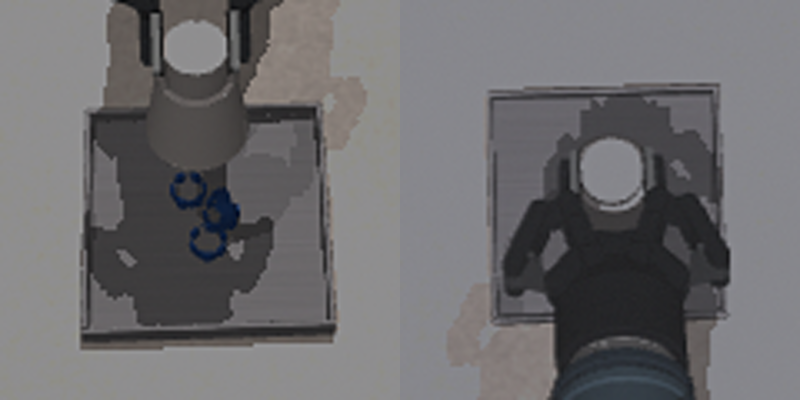

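```bash
python3 - <<'E'
from pour import *
m=ctrl.trace("top","stand")
v,u=np.nonzero(m[0]["pixels"]); r=cv2.minAreaRect(np.float32(np.c_[u,v])); print("rect",r,ray("top",*r[0],.006))
M={}
for n in("scene","top"):
    ctrl.camera(n)
    t=ctrl.trace(n,"stand")[0]["pixels"]; v,u=np.nonzero(t); 
    r=cv2.minAreaRect(np.float32(np.c_[u,v])); print(n,r,ray(n,*r[0],.006))
q0=ctrl.get_obs()["q"]; T0=now()
for yaw in(-20,0,10,20,40):
  q=q0; print("yaw",yaw)
  for z in(.14,.036):
    Rm=toolR(-40,yaw,0); T=H(Rm,np.array([.6285,.259,z])-Rm@m_t); q=chk([T],q)
Rm=toolR(-40,0,0);T=H(Rm,np.array([.6285,.259,.15])-Rm@m_t); plan(T,16)
E
```

```text
rect ((224.84481811523438, 208.862060546875), (44.68745803833008, 46.3316764831543), 86.633544921875) [0.62721787 0.25376454 0.006     ]
scene ((427.1854248046875, 305.9643249511719), (49.93124771118164, 48.94924545288086), 79.11447143554688) [0.63183706 0.25750708 0.006     ]
top ((224.4384765625, 208.89230346679688), (44.65336608886719, 45.26353454589844), 86.8201675415039) [0.62715376 0.25475362 0.006     ]
yaw -20
[11.0, 4.0, 120.0, 110.0, 0.0, 179.0] err 0.4383 lim
[11.0, 15.0, 117.0, 112.0, 0.0, 179.0] err 0.3907 lim
yaw 0
[12.0, 5.0, 120.0, 98.0, 0.0, 179.0] err 0.1713 lim
[12.0, 16.0, 116.0, 99.0, 0.0, 179.0] err 0.1534 lim
yaw 10
[12.0, 5.0, 119.0, 93.0, 0.0, 179.0] err 0.0984 lim
[12.0, 16.0, 116.0, 93.0, 0.0, 179.0] err 0.0402 lim
yaw 20
[8.0, 4.0, 120.0, 84.0, 10.0, 179.0] err 0.0933 lim
[8.0, 16.0, 118.0, 112.0, 10.0, 150.0] err 0.0 
yaw 40
[-2.0, 6.0, 115.0, 66.0, 35.0, 179.0] err 0.0255 lim
[-1.0, 18.0, 116.0, 82.0, 31.0, 160.0] err 0.0 
16 rows: [0.12, 0.26, -0.05, 0.0004, 0.0171, 0.0016]
[0.643 0.071 0.198] [0.647 0.139 0.201] [0.655 0.259 0.208]
```

```bash
python3 - <<'E'
from pour import *
q0=ctrl.get_obs()["q"]; print(np.degrees(q0).round())
for xy in([.6,.135],[.5,.06],[.48,-.08]):
 for yaw in(0,15,30):
  q=q0; print(xy,yaw)
  for z in(.10,.002):
    Rm=toolR(-40,yaw,0); T=H(Rm,np.array([*xy,z])-Rm@m_t); q=chk([T],q)
E
```

```text
[-22.  -5. 129.  77.  19. 179.]
[0.6, 0.135] 0
[2.0, 1.0, 127.0, 92.0, 0.0, 179.0] err 0.0357 lim
[3.0, 16.0, 125.0, 192.0, 11.0, 80.0] err 0.0 
[0.6, 0.135] 15
[-7.0, 0.0, 127.0, 77.0, 18.0, 179.0] err 0.0183 lim
[-7.0, 15.0, 127.0, 119.0, 19.0, 135.0] err 0.0 
[0.6, 0.135] 30
[-15.0, 2.0, 124.0, 70.0, 35.0, 171.0] err 0.0 
[-15.0, 16.0, 125.0, 92.0, 33.0, 145.0] err 0.0 
[0.5, 0.06] 0
[-14.0, -18.0, 144.0, 83.0, 11.0, 179.0] err 0.0618 lim
[-13.0, 3.0, 142.0, 145.0, 17.0, 115.0] err 0.0 
[0.5, 0.06] 15
[-26.0, -18.0, 141.0, 66.0, 33.0, 179.0] err 0.0015 lim
[-26.0, 3.0, 142.0, 102.0, 31.0, 137.0] err 0.0 
[0.5, 0.06] 30
[-34.0, -12.0, 137.0, 64.0, 50.0, 164.0] err 0.0 
[-34.0, 7.0, 138.0, 82.0, 44.0, 139.0] err 0.0 
[0.48, -0.08] 0
[-45.0, -22.0, 143.0, 64.0, 37.0, 178.0] err 0.0 lim
[-45.0, 1.0, 144.0, 98.0, 33.0, 138.0] err 0.0 
[0.48, -0.08] 15
[-53.0, -15.0, 139.0, 62.0, 53.0, 163.0] err 0.0 
[-53.0, 5.0, 139.0, 79.0, 46.0, 138.0] err 0.0 
[0.48, -0.08] 30
[-56.0, -6.0, 132.0, 57.0, 65.0, 153.0] err 0.0 
[-56.0, 11.0, 132.0, 66.0, 57.0, 136.0] err 0.0
```

```bash
python3 - <<'E'
from pour import *
q=ctrl.get_obs()["q"]
Rm=toolR(-40,30,0); A=H(Rm,np.array([.49,.07,.10])-Rm@m_t); B=A.copy(); B[2,3]-=.098
T0=now(); S=fmp(np.linalg.inv(T0)@A,1/12).real; Ts=[T0@np.linalg.matrix_power(S,i) for i in(3,6,9,12)]
chk(Ts+[B],q); plan(A,12); plan(B,8,A)
print(Rm.T@[0,0,-1])
E
```

```text
[-24.0, -7.0, 131.0, 74.0, 26.0, 176.0] err 0.0 lim
[-26.0, -10.0, 134.0, 71.0, 34.0, 172.0] err 0.0 
[-30.0, -12.0, 137.0, 68.0, 42.0, 169.0] err 0.0 
[-34.0, -15.0, 139.0, 64.0, 50.0, 165.0] err 0.0 
[-33.0, 5.0, 139.0, 82.0, 44.0, 139.0] err 0.0 
12 rows: [-1.38, 0.32, 1.91, -0.0047, 0.0107, -0.0073]
[0.603 0.025 0.181] [0.571 0.05  0.172] [0.513 0.083 0.158]
8 rows: [0.0, 0.0, 0.0, 0.0079, 0.0, -0.0094]
[0.513 0.083 0.121] [0.513 0.083 0.096] [0.513 0.083 0.06 ]
[ 6.42787610e-01 -2.77555756e-17 -7.66044443e-01]
```

carry_out(
  motion=[-1.38,0.32,1.91,-0.0047,0.0107,-0.0073,1,-1.38,0.32,1.91,-0.0047,0.0107,-0.0073,1,-1.38,0.32,1.91,-0.0047,0.0107,-0.0073,1,-1.38,0.32,1.91,-0.0047,0.0107,-0.0073,1,-1.38,0.32,1.91,-0.0047,0.0107,-0.0073,1,-1.38,0.32,1.91,-0.0047,0.0107,-0.0073,1,-1.38,0.32,1.91,-0.0047,0.0107,-0.0073,1,-1.38,0.32,1.91,-0.0047,0.0107,-0.0073,1,-1.38,0.32,1.91,-0.0047,0.0107,-0.0073,1,-1.38,0.32,1.91,-0.0047,0.0107,-0.0073,1],
)

```text
time_s: 20.4
eef_pos: [0.5333, 0.0742, 0.163]
eef_rot: [0.917, -0.08, 0.328, 0.213]
wrist_force: [-0.8, -0.9, -0.7]
opening: 0.443
```

```bash
python3 - <<'E'
from pour import *
Rm=toolR(-40,30,0); A=H(Rm,np.array([.49,.07,.06])-Rm@m_t); plan(A,6); print(now()[:3,3],np.degrees(ctrl.get_obs()["q"]).round())
E
```

```text
6 rows: [-0.34, 0.08, 0.51, 0.003, 0.0029, -0.0073]
[0.527 0.077 0.148] [0.52  0.08  0.133] [0.513 0.083 0.118]
[0.53330434 0.07423945 0.16299225] [-31. -13. 138.  66.  45. 167.]
```

carry_out(
  motion=[-0.34,0.08,0.51,0.003,0.0029,-0.0073,1,-0.34,0.08,0.51,0.003,0.0029,-0.0073,1,-0.34,0.08,0.51,0.003,0.0029,-0.0073,1,-0.34,0.08,0.51,0.003,0.0029,-0.0073,1,-0.34,0.08,0.51,0.003,0.0029,-0.0073,1,-0.34,0.08,0.51,0.003,0.0029,-0.0073,1,0,0,0,0,0,0,1],
)

```text
time_s: 21.1
eef_pos: [0.5121, 0.0821, 0.117]
eef_rot: [0.907, -0.091, 0.33, 0.244]
wrist_force: [0.0, 0.7, 0.6]
opening: 0.445
```

```bash
python3 - <<'E'
from pour import *
Rm=toolR(-40,30,0); A=H(Rm,np.array([.49,.07,.004])-Rm@m_t); plan(A,7); T=now(); print("mouth",T[:3,3]+T[:3,:3]@m_t, "axis",T[:3,:3]@a_t)
E
```

```text
7 rows: [0.04, 0.0, 0.0, 0.0052, 0.0001, -0.006]
[0.512 0.082 0.101] [0.512 0.083 0.085] [0.513 0.083 0.062]
mouth [0.48956449 0.06876773 0.05933231] axis [-0.0024996   0.0034436   1.00009344]
```

carry_out(
  motion=[0,0,0,0.0052,0,-0.006,1,0,0,0,0.0052,0,-0.006,1,0,0,0,0.0052,0,-0.006,1,0,0,0,0.0052,0,-0.006,1,0,0,0,0.0052,0,-0.006,1,0,0,0,0.0052,0,-0.006,1,0,0,0,0.004,0,-0.005,1,0,0,0,0,0,0,1],
)

```text
time_s: 21.9
eef_pos: [0.5172, 0.0793, 0.0651]
eef_rot: [0.909, -0.093, 0.328, 0.241]
wrist_force: [-0.0, -0.6, 0.0]
opening: 0.45
```

```bash
python3 - <<'E'
from pour import *
T=now(); print("mouth",T[:3,3]+T[:3,:3]@m_t, ctrl.get_obs()["wrist_force"])
E
```

```text
mouth [0.49497718 0.06571184 0.00739928] [-0.01560676 -0.55372966  0.0330164 ]
```

carry_out(
  motion=[0,0,0,0.0026,0,-0.003,1,0,0,0,0.0013,0,-0.0015,1,0,0,0,0,0,0,1,0,0,0,0,0,0,1],
)

```text
time_s: 22.3
eef_pos: [0.5185, 0.0786, 0.0602]
eef_rot: [0.909, -0.094, 0.327, 0.241]
wrist_force: [-0.1, 0.0, -0.6]
opening: 0.448
```

carry_out(
  motion=[0,0,0,0,0,0,-1,0,0,0,0,0,0,-1,0,0,0,0,0,0,-1,0,0,0,0,0,0,-1,0,0,0,0,0,0,-1,0,0,0,-0.02,0,0,-1,0,0,0,-0.02,0,0,-1,0,0,0,-0.02,0,0,-1,0,0,0,-0.02,0,0,-1,0,0,0,-0.02,0,0,-1],
)

```text
time_s: 23.3
eef_pos: [0.4487, 0.0421, 0.1243]
eef_rot: [0.908, -0.092, 0.329, 0.244]
wrist_force: [0.9, -0.6, -0.2]
opening: 0.997
```

```bash
cat > cups.py <<'E'
from kin import *
def cups():
    L=[]
    for n in("top","scene"):
        ctrl.camera(n)
        L.append([w(n,d["point"]) for d in ctrl.landmark_of(n,"cup2") if d["conf"]>.3])
    print("top",[p.round(3).tolist() for p in L[0]]); print("scene",[p.round(3).tolist() for p in L[1]])
    return L
E
python3 - <<'E'
from cups import *
cups()
o=ctrl.get_obs(); print(np.degrees(o["q"]).round(),o["eef_pos"])
# tool-down solutions
for xy,z in(([.49,.068],.16),([.628,.259],.16),([.4225,.247],.1),([.38,.338],.1),([.4275,-.227],.1),([.363,-.347],.1)):
    for fl in (0,):
        for yw in(0,90,180,270):
            Rm=R.from_euler("ZYX",[yw,90,0],degrees=True).as_matrix()
            s=[np.degrees(x).round(0).tolist() for x in allik(H(Rm,[*xy,z]))]; print(xy,yw,s)
E
```

```text
top [[0.427, -0.228, -0.0], [0.498, 0.061, 0.0], [0.364, -0.348, 0.003], [0.424, 0.245, -0.001], [0.382, 0.337, -0.006]]
scene [[0.423, 0.25, -0.005], [0.429, -0.226, -0.007], [0.381, 0.34, 0.001], [0.492, 0.064, 0.0], [0.361, -0.345, 0.003]]
[-51. -19. 147.  61.  60. 152.] [0.45006255 0.04113975 0.12449545]
[0.49, 0.068] 0 [[-6.0, 3.0, 106.0, -0.0, 71.0, -96.0]]
[0.49, 0.068] 90 [[-6.0, 3.0, 106.0, -0.0, 71.0, 174.0]]
[0.49, 0.068] 180 [[-6.0, 3.0, 106.0, -0.0, 71.0, 84.0]]
[0.49, 0.068] 270 [[-6.0, 3.0, 106.0, -0.0, 71.0, -6.0]]
[0.628, 0.259] 0 [[12.0, 26.0, 78.0, -0.0, 76.0, -78.0]]
[0.628, 0.259] 90 [[12.0, 26.0, 78.0, -0.0, 76.0, -168.0]]
[0.628, 0.259] 180 [[12.0, 26.0, 78.0, -0.0, 76.0, 102.0]]
[0.628, 0.259] 270 [[12.0, 26.0, 78.0, -0.0, 76.0, 12.0]]
[0.4225, 0.247] 0 [[16.0, 7.0, 109.0, -0.0, 64.0, -74.0]]
[0.4225, 0.247] 90 [[16.0, 7.0, 109.0, -0.0, 64.0, -164.0]]
[0.4225, 0.247] 180 [[16.0, 7.0, 109.0, -0.0, 64.0, 106.0]]
[0.4225, 0.247] 270 [[16.0, 7.0, 109.0, -0.0, 64.0, 16.0]]
[0.38, 0.338] 0 [[28.0, 9.0, 107.0, -0.0, 64.0, -62.0]]
[0.38, 0.338] 90 [[28.0, 9.0, 107.0, -0.0, 64.0, -152.0]]
[0.38, 0.338] 180 [[28.0, 9.0, 107.0, -0.0, 64.0, 118.0]]
[0.38, 0.338] 270 [[28.0, 9.0, 107.0, -0.0, 64.0, 28.0]]
[0.4275, -0.227] 0 [[-42.0, 6.0, 110.0, -0.0, 64.0, -132.0]]
[0.4275, -0.227] 90 [[-42.0, 6.0, 110.0, -0.0, 64.0, 138.0]]
[0.4275, -0.227] 180 [[-42.0, 6.0, 110.0, -0.0, 64.0, 48.0]]
[0.4275, -0.227] 270 [[-42.0, 6.0, 110.0, -0.0, 64.0, -42.0]]
[0.363, -0.347] 0 [[-57.0, 9.0, 108.0, -0.0, 64.0, -147.0]]
[0.363, -0.347] 90 [[-57.0, 9.0, 108.0, -0.0, 64.0, 123.0]]
[0.363, -0.347] 180 [[-57.0, 9.0, 108.0, 0.0, 64.0, 33.0]]
[0.363, -0.347] 270 [[-57.0, 9.0, 108.0, -0.0, 64.0, -57.0]]
```

```bash
cat >> kin.py <<'E'
def down(xy,z,yw=180): return H(R.from_euler("ZYX",[yw,90,0],degrees=True).as_matrix(),[*xy,z])
E
python3 - <<'E'
from kin import *
q=ctrl.get_obs()["q"]; T0=now(); A=down([.4955,.0635],.19)
S=fmp(np.linalg.inv(T0)@A,1/20).real; chk([T0@np.linalg.matrix_power(S,i) for i in(4,8,12,16,20)],q); plan(A,20)
E
```

```text
[-48.0, -8.0, 133.0, 49.0, 68.0, 134.0] err 0.0 
[-39.0, -2.0, 121.0, 38.0, 73.0, 121.0] err 0.0 
[-29.0, 2.0, 111.0, 25.0, 76.0, 109.0] err 0.0 
[-18.0, 3.0, 105.0, 13.0, 77.0, 97.0] err 0.0 
[-6.0, 2.0, 104.0, 0.0, 75.0, 84.0] err 0.0 
20 rows: [-6.86, 0.83, 3.22, -0.0017, -0.0047, 0.0019]
[0.469 0.024 0.144] [0.487 0.027 0.163] [0.496 0.064 0.19 ]
```

carry_out(
  motion=[0,0,0,-0.025,0,0.01,-1,-6.86,0.83,3.22,-0.0017,-0.0047,0.0019,-1,-6.86,0.83,3.22,-0.0017,-0.0047,0.0019,-1,-6.86,0.83,3.22,-0.0017,-0.0047,0.0019,-1,-6.86,0.83,3.22,-0.0017,-0.0047,0.0019,-1,-6.86,0.83,3.22,-0.0017,-0.0047,0.0019,-1,-6.86,0.83,3.22,-0.0017,-0.0047,0.0019,-1,-6.86,0.83,3.22,-0.0017,-0.0047,0.0019,-1,-6.86,0.83,3.22,-0.0017,-0.0047,0.0019,-1,-6.86,0.83,3.22,-0.0017,-0.0047,0.0019,-1],
)

```text
time_s: 24.5
eef_pos: [0.4748, 0.0243, 0.1757]
eef_rot: [0.608, -0.487, 0.215, 0.588]
wrist_force: [0.2, 0.3, 0.1]
opening: 0.996
```

carry_out(
  motion=[-6.86,0.83,3.22,-0.0017,-0.0047,0.0019,-1,-6.86,0.83,3.22,-0.0017,-0.0047,0.0019,-1,-6.86,0.83,3.22,-0.0017,-0.0047,0.0019,-1,-6.86,0.83,3.22,-0.0017,-0.0047,0.0019,-1,-6.86,0.83,3.22,-0.0017,-0.0047,0.0019,-1,-6.86,0.83,3.22,-0.0017,-0.0047,0.0019,-1,-6.86,0.83,3.22,-0.0017,-0.0047,0.0019,-1,-6.86,0.83,3.22,-0.0017,-0.0047,0.0019,-1,-6.86,0.83,3.22,-0.0017,-0.0047,0.0019,-1,-6.86,0.83,3.22,-0.0017,-0.0047,0.0019,-1],
)

```text
time_s: 25.5
eef_pos: [0.4938, 0.0766, 0.1897]
eef_rot: [0.013, -0.7, -0.016, 0.714]
wrist_force: [0.3, 0.7, -0.7]
opening: 0.996
```

```bash
python3 - <<'E'
from kin import *
o=ctrl.get_obs(); print(np.degrees(o["q"]).round(),o["eef_pos"].round(3)); plan(down([.4955,.0635],.12),10)
E
```

```text
[ -6.   2. 103.   2.  76.  83.] [0.494 0.077 0.19 ]
10 rows: [0.02, 0.11, 0.24, 0.0069, 0.0015, -0.0002]
[0.494 0.073 0.169] [0.495 0.069 0.148] [0.496 0.064 0.12 ]
```

carry_out(
  motion=[0,0.11,0.24,0.0135,0.0013,-0.0002,-1,0,0.11,0.24,0.0135,0.0013,-0.0002,-1,0,0.11,0.24,0.0135,0.0013,-0.0002,-1,0,0.11,0.24,0.0135,0.0013,-0.0002,-1,0,0.11,0.24,0.0135,0.0013,-0.0002,-1,0,0.11,0.24,0.0135,0.0013,-0.0002,-1,0,0.11,0.24,0.0135,0.0013,-0.0002,-1,0,0.11,0.24,0.0135,0.0013,-0.0002,-1,0,0.11,0.24,0.0135,0.0013,0,-1,0,0,0,0.0,0,0,-1],
)

```text
time_s: 26.5
eef_pos: [0.4929, 0.0891, 0.0458]
eef_rot: [-0.009, -0.7, -0.021, 0.714]
wrist_force: [-0.4, 0.0, -0.7]
opening: 1.002
```

```bash
cat > view.py <<'E'
from cups import *
import sys
def pic(name,X,s=38):
    c=[]
    for n in("scene","top"):
        im=ctrl.camera(n); u,v=px(n,X).astype(int); c.append(cv2.resize(im[max(v-s,0):v+s,max(u-s,0):u+s],(400,400),interpolation=cv2.INTER_CUBIC))
    cv2.imwrite(f"pics/{name}.png",np.hstack(c))
E
python3 - <<'E'
from view import *
T=now(); print(T[:3,3].round(4)); plan(down([.4955,.0635],.047),2); pic("g1",[.4955,.0635,.08])
E
```

```text
[0.4929 0.0891 0.0458]
2 rows: [1.24, 0.54, 0.48, -0.0008, 0.0128, -0.0009]
[0.494 0.076 0.046] [0.496 0.064 0.047] [0.496 0.064 0.047]
```

View pics/g1.png

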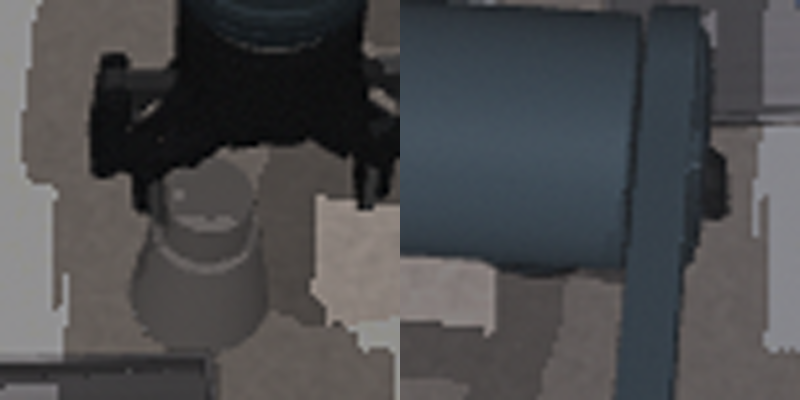

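carry_out(
  motion=[0.6,0.3,0.3,0,0.009,-0.0006,-1,0.6,0.3,0.3,0,0.009,-0.0006,-1,0,0,0,0,0.007,0,-1,0,0,0,0,0,0,-1],
)

```text
time_s: 27.0
eef_pos: [0.4943, 0.0638, 0.044]
eef_rot: [-0.005, -0.703, -0.011, 0.711]
wrist_force: [0.4, 0.2, -0.0]
opening: 0.999
```

```bash
python3 - <<'E'
from kin import *
o=ctrl.get_obs();print(o["eef_pos"].round(4),np.degrees(o["q"]).round(1)); plan(down([.4955,.0635],.047),2)
E
```

```text
[0.4943 0.0638 0.044 ] [ -6.6  13.8 109.5   0.4  57.3  81.9]
2 rows: [0.65, 0.29, 0.21, -0.0015, 0.0002, -0.0006]
[0.495 0.064 0.046] [0.496 0.064 0.047] [0.496 0.064 0.047]
```

carry_out(
  motion=[0.4,0.2,0.2,-0.004,0,-0.0006,-1,0,0,0,0,0,0,1,0,0,0,0,0,0,1,0,0,0,0,0,0,1,0,0,0,0,0,0,1,0,0,0,0,0,0,1,0,0,0,0,0,0,1,0,0,0,0,0,0,1],
)

```text
time_s: 27.8
eef_pos: [0.4958, 0.0635, 0.0495]
eef_rot: [-0.004, -0.706, -0.006, 0.709]
wrist_force: [0.1, -0.9, 0.5]
opening: 0.441
```

```bash
python3 - <<'E'
from kin import *
o=ctrl.get_obs();print(o["eef_pos"].round(4)); T=now()
A=T.copy(); A[2,3]=.215; plan(A,9,T); B=down([.628,.258],.215); plan(B,12,A)
q=chk([A,B,down([.628,.258],.10)],o["q"])
E
```

```text
[0.4958 0.0635 0.0495]
9 rows: [0.0, 0.0, 0.0, -0.0184, -0.0001, 0.0001]
[0.496 0.064 0.105] [0.496 0.064 0.141] [0.496 0.064 0.215]
12 rows: [0.07, 0.02, 0.02, 0.0, -0.0161, -0.0111]
[0.54  0.129 0.215] [0.573 0.177 0.215] [0.628 0.258 0.215]
[-6.0, 0.0, 102.0, 0.0, 78.0, 83.0] err 0.0 
[12.0, 23.0, 75.0, 0.0, 82.0, 102.0] err 0.0 
[12.0, 29.0, 81.0, -0.0, 70.0, 102.0] err 0.0
```

carry_out(
  motion=[0,0,0,-0.018,0,0,1,0,0,0,-0.018,0,0,1,0,0,0,-0.018,0,0,1,0,0,0,-0.018,0,0,1,0,0,0,-0.018,-0.0161,-0.0111,1,0,0,0,-0.018,-0.0161,-0.0111,1,0,0,0,-0.018,-0.0161,-0.0111,1,0,0,0,-0.01,-0.0161,-0.0111,1,0,0,0,0,-0.0161,-0.0111,1,0,0,0,0,-0.0161,-0.0111,1],
)

```text
time_s: 28.8
eef_pos: [0.5605, 0.163, 0.1875]
eef_rot: [-0.002, -0.703, -0.006, 0.711]
wrist_force: [-0.1, 0.4, -0.8]
opening: 0.444
```

carry_out(
  motion=[0,0,0,0,-0.0161,-0.0111,1,0,0,0,0,-0.0161,-0.0111,1,0,0,0,0,-0.0161,-0.0111,1,0,0,0,0,-0.0161,-0.0111,1,0,0,0,0,-0.0161,-0.0111,1,0,0,0,0,-0.008,-0.006,1,0,0,0,0,0,0,1,0,0,0,0,0,0,1],
)

```text
time_s: 29.6
eef_pos: [0.6217, 0.2576, 0.183]
eef_rot: [-0.003, -0.701, -0.006, 0.713]
wrist_force: [0.0, 0.3, -0.1]
opening: 0.448
```

```bash
python3 - <<'E'
from kin import *
o=ctrl.get_obs();print(o["eef_pos"].round(4)); plan(down([.628,.258],.175),4)
for n in("scene","top"):
    ctrl.camera(n)
    print(n,"top",[(round(d["conf"],2),w(n,d["point"]).round(4)) for d in ctrl.landmark_of(n,"stand_top")],"stand",[(round(d["conf"],2),w(n,d["point"]).round(4)) for d in ctrl.landmark_of(n,"stand")],"held",[w(n,d["point"]).round(4) for d in ctrl.landmark_of(n,"cup1") if w(n,d["point"])[2]>.1])
E
```

```text
[0.6217 0.2576 0.183 ]
4 rows: [0.19, 0.25, 0.07, 0.002, -0.0001, -0.0016]
[0.625 0.258 0.179] [0.626 0.258 0.177] [0.628 0.258 0.175]
scene top [(0.6, array([0.627 , 0.2568, 0.0926]))] stand [(0.79, array([ 0.6288,  0.2606, -0.0033]))] held [array([0.6221, 0.2552, 0.1361])]
top top [(0.8, array([0.633 , 0.2581, 0.0901]))] stand [(0.69, array([ 0.6263,  0.2548, -0.0056]))] held [array([0.6222, 0.2535, 0.1328])]
```

```bash
python3 - <<'E'
from kin import *
plan(down([.629,.260],.152),5)
E
```

```text
5 rows: [0.14, 0.18, 0.06, 0.0063, -0.0005, -0.0014]
[0.625 0.259 0.171] [0.626 0.259 0.165] [0.629 0.26  0.152]
```

carry_out(
  motion=[0.14,0.18,0.06,0.0063,-0.0005,-0.0015,1,0.14,0.18,0.06,0.0063,-0.0005,-0.0015,1,0.14,0.18,0.06,0.0063,-0.0005,-0.0015,1,0.14,0.18,0.06,0.0063,-0.0005,-0.0015,1,0.14,0.18,0.06,0.0063,-0.0005,-0.0015,1,0,0,0,0,0,0,1,0,0,0,0,0,0,1],
)

```text
time_s: 30.7
eef_pos: [0.6294, 0.2602, 0.1482]
eef_rot: [-0.0, -0.707, 0.001, 0.707]
wrist_force: [-0.5, 1.0, -0.7]
opening: 0.444
```

```bash
python3 - <<'E'
from view import *
T=now(); print(T.round(4)); 
c=[]
for n in("scene","top"):
    im=ctrl.camera(n); mk=hull(n,np.array([T[0,3],T[1,3],T[2,3]-.0495]),[0,0,1]); m2=hull(n,np.array([.629,.260,.006]),[0,0,1])
    u,v=px(n,[.629,.26,.1]).astype(int); s=40; o=cv2.resize(im[v-s:v+s,u-s:u+s],(400,400),interpolation=cv2.INTER_CUBIC)
    for m,col in((mk,(0,0,255)),(m2,(0,255,0))):
        cs,_=cv2.findContours(m,0,1); cv2.polylines(o,[np.int32((q-[u-s,v-s]+.5)*5) for q in cs],True,col,1)
    c.append(o)
cv2.imwrite("pics/nest1.png",np.hstack(c))
E
```

```text
[[-5.000e-04 -9.000e-04 -1.000e+00  6.294e-01]
 [-1.000e-03 -1.000e+00  9.000e-04  2.602e-01]
 [-1.000e+00  1.000e-03  5.000e-04  1.482e-01]
 [ 0.000e+00  0.000e+00  0.000e+00  1.000e+00]]
```

View pics/nest1.png

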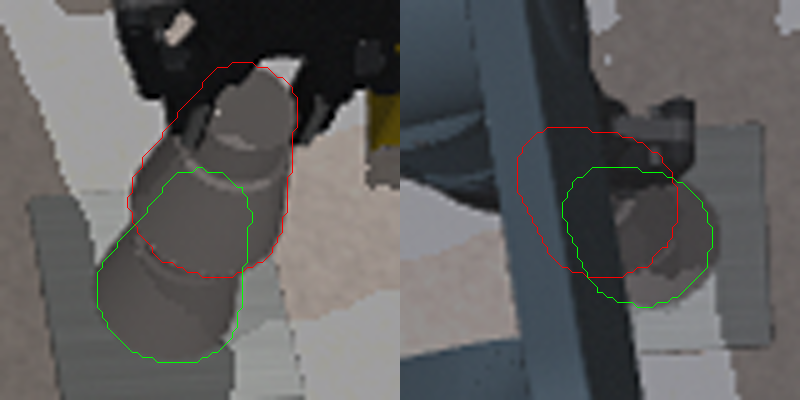

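carry_out(
  motion=[0,0,0,0.009,0,0,1,0,0,0,0.009,0,0,1,0,0,0,0.009,0,0,1,0,0,0,0.009,0,0,1,0,0,0,0.009,0,0,1,0,0,0,0,0,0,1],
)

```text
time_s: 31.4
eef_pos: [0.6292, 0.2599, 0.0994]
eef_rot: [0.0, -0.707, 0.001, 0.707]
wrist_force: [-0.1, 0.5, -1.3]
opening: 0.442
```

```bash
python3 - <<'E'
from kin import *
T=now(); print(T[:3,3].round(4),ctrl.get_obs()["wrist_force"]); plan(down([.629,.260],.0855),3)
E
```

```text
[0.6292 0.2599 0.0994] [-0.1271171   0.51164287 -1.32088399]
3 rows: [-0.02, 0.01, -0.02, 0.0046, -0.0, 0.0001]
[0.629 0.26  0.095] [0.629 0.26  0.09 ] [0.629 0.26  0.086]
```

No contact force so far. I'll lower the rest of the way.

carry_out(
  motion=[0,0,0,0.0045,0,0,1,0,0,0,0.0045,0,0,1,0,0,0,0.003,0,0,1,0,0,0,0.002,0,0,1,0,0,0,0.002,0,0,1],
)

```text
time_s: 31.9
eef_pos: [0.6298, 0.26, 0.0848]
eef_rot: [0.0, 0.707, -0.001, -0.707]
wrist_force: [-9.5, -3.4, 19.5]
opening: 0.443
```

carry_out(
  motion=[0,0,0,-0.001,0,0,-1,0,0,0,0,0,0,-1,0,0,0,0,0,0,-1,0,0,0,0,0,0,-1,0,0,0,-0.01,0,0,-1,0,0,0,-0.02,0,0,-1,0,0,0,-0.03,0,0,-1,0,0,0,-0.03,0,0,-1,0,0,0,-0.02,0,0,-1],
)

```text
time_s: 32.8
eef_pos: [0.6279, 0.2596, 0.198]
eef_rot: [-0.0, -0.705, 0.001, 0.709]
wrist_force: [0.9, 0.5, 0.2]
opening: 1.001
```

```bash
python3 - <<'E'
from view import *
T=now(); print(T[:3,3].round(4))
L=cups(); plan(down([.4235,.2485],.12),18)
pic("n1",[.55,.28,.08],60)
E
```

```text
[0.6279 0.2596 0.198 ]
top [[0.363, -0.348, 0.005], [0.628, 0.258, 0.035], [0.424, 0.242, 0.001], [0.43, -0.228, -0.001]]
scene [[0.426, -0.225, 0.002], [0.362, -0.347, 0.001], [0.423, 0.248, -0.003], [0.629, 0.259, 0.036]]
18 rows: [-0.0, 0.02, -0.01, 0.0042, 0.0006, 0.0113]
[0.571 0.256 0.175] [0.514 0.253 0.154] [0.423 0.248 0.12 ]
```

View pics/n1.png

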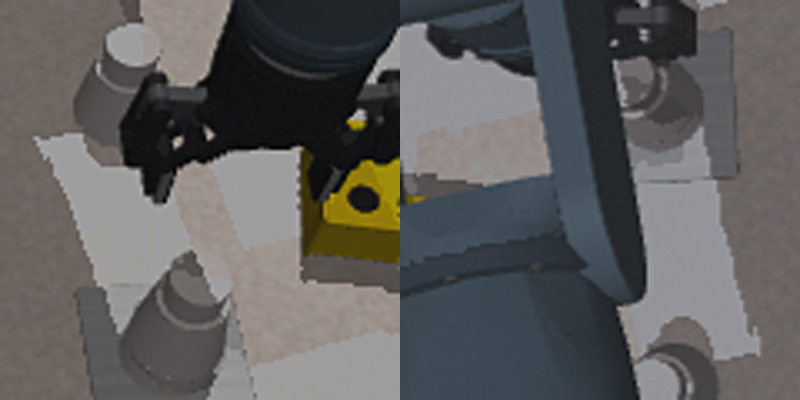

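carry_out(
  motion=[0,0,0,0.004,0.001,0.02,-1,0,0,0,0.007,0.001,0.02,-1,0,0,0,0.007,0.001,0.02,-1,0,0,0,0.007,0.001,0.02,-1,0,0,0,0.007,0.001,0.02,-1,0,0,0,0.007,0.001,0.02,-1,0,0,0,0.007,0.001,0.02,-1,0,0,0,0.007,0.001,0.02,-1,0,0,0,0.007,0.001,0.02,-1,0,0,0,0.007,0.001,0.02,-1],
)

```text
time_s: 34.1
eef_pos: [0.409, 0.2451, 0.1114]
eef_rot: [-0.002, -0.694, 0.005, 0.72]
wrist_force: [-0.1, 1.0, 1.1]
opening: 0.998
```

```bash
python3 - <<'E'
from view import *
T=now(); print(T[:3,3].round(4),np.degrees(ctrl.get_obs()["q"]).round()); plan(down([.424,.249],.10),3)
L=cups()
E
```

```text
[0.409  0.2451 0.1114] [ 17.   6. 109.   0.  67. 107.]
3 rows: [-0.07, 0.69, -0.2, 0.0037, -0.0013, -0.0051]
[0.414 0.246 0.108] [0.419 0.248 0.104] [0.424 0.249 0.1  ]
top [[0.429, -0.23, -0.001], [0.628, 0.26, 0.034], [0.363, -0.351, 0.003], [0.423, 0.245, 0.001]]
scene [[0.393, 0.365, 0.001], [0.626, 0.259, 0.034], [0.361, -0.346, 0.003], [0.427, -0.226, -0.005], [0.426, 0.249, -0.004]]
```

carry_out(
  motion=[0,0.7,-0.2,0.002,-0.0013,-0.005,-1,0,0.7,-0.2,0.002,-0.0013,-0.005,-1,0,0.7,0,0.002,-0.0013,-0.005,-1,0,0,0,0,0,0,-1,0,0,0,0,0,0,-1],
)

```text
time_s: 34.8
eef_pos: [0.4312, 0.2497, 0.1065]
eef_rot: [-0.001, 0.71, -0.002, -0.704]
wrist_force: [-0.3, 0.3, 1.3]
opening: 1.002
```

```bash
python3 - <<'E'
from view import *
T=now(); print(T[:3,3].round(4)); plan(down([.424,.249],.048),6)
E
```

```text
[0.4312 0.2497 0.1065]
6 rows: [-0.05, -0.09, -0.02, 0.0097, 0.0001, 0.0013]
[0.429 0.249 0.087] [0.426 0.249 0.068] [0.424 0.249 0.048]
```

carry_out(
  motion=[0,-0.1,0,0.0097,0.0001,0.0013,-1,0,-0.1,0,0.0097,0.0001,0.0013,-1,0,-0.1,0,0.0097,0.0001,0.0013,-1,0,-0.1,0,0.0097,0.0001,0.0013,-1,0,-0.1,0,0.0097,0.0001,0.0013,-1,0,-0.1,0,0.008,0.0001,0.0013,-1,0,0,0,0,0,0,-1,0,0,0,0,0,0,-1],
)

```text
time_s: 35.6
eef_pos: [0.4215, 0.2485, 0.0435]
eef_rot: [0.001, -0.705, 0.003, 0.709]
wrist_force: [-0.2, -0.5, 0.1]
opening: 1.001
```

```bash
python3 - <<'E'
from view import *
T=now(); print(T[:3,3].round(4),ctrl.get_obs()["wrist_force"]); plan(down([.424,.249],.048),1)
E
```

```text
[0.4215 0.2485 0.0435] [-0.16505821 -0.48441006  0.06158997]
1 rows: [-0.28, 0.32, -0.14, -0.0046, -0.0005, -0.0025]
[0.424 0.249 0.048] [0.424 0.249 0.048] [0.424 0.249 0.048]
```

carry_out(
  motion=[-0.3,0.3,-0.1,-0.0046,-0.0005,-0.0025,-1,0,0,0,0,0,0,1,0,0,0,0,0,0,1,0,0,0,0,0,0,1,0,0,0,0,0,0,1,0,0,0,0,0,0,1,0,0,0,0,0,0,1,0,0,0,0,0,0,1],
)

```text
time_s: 36.4
eef_pos: [0.4261, 0.2496, 0.0506]
eef_rot: [0.0, 0.709, 0.001, -0.706]
wrist_force: [0.2, -1.0, 0.6]
opening: 0.439
```

carry_out(
  motion=[0,0,0,-0.012,0,0,1,0,0,0,-0.02,0,0,1,0,0,0,-0.025,0,0,1,0,0,0,-0.025,0,0,1,0,0,0,-0.025,0,0,1,0,0,0,-0.025,0,0,1,0,0,0,-0.015,0,-0.01,1,0,0,0,0,0,-0.02,1,0,0,0,0,0,-0.02,1,0,0,0,0,0,-0.02,1],
)

```text
time_s: 37.4
eef_pos: [0.4944, 0.2502, 0.2112]
eef_rot: [0.001, 0.709, 0.002, -0.705]
wrist_force: [0.1, 0.0, -1.2]
opening: 0.443
```

```bash
python3 - <<'E'
from view import *
T=now(); print(T[:3,3].round(4),ctrl.get_obs()["opening"]); plan(down([.6285,.2595],.195),8)
E
```

```text
[0.4944 0.2502 0.2112] 0.4433245871482044
8 rows: [0.02, -0.04, 0.01, 0.0021, -0.0011, -0.0168]
[0.545 0.254 0.205] [0.578 0.256 0.201] [0.628 0.259 0.195]
```

carry_out(
  motion=[0,0,0,0.001,-0.0011,-0.0168,1,0,0,0,0.001,-0.0011,-0.0168,1,0,0,0,0.001,-0.0011,-0.0168,1,0,0,0,0.001,-0.0011,-0.0168,1,0,0,0,0.001,-0.0011,-0.0168,1,0,0,0,0.001,-0.0011,-0.0168,1,0,0,0,0.001,-0.0011,-0.012,1,0,0,0,0,0,-0.005,1,0,0,0,0,0,0,1,0,0,0,0,0,0,1],
)

```text
time_s: 38.4
eef_pos: [0.6173, 0.258, 0.2114]
eef_rot: [0.0, 0.71, 0.001, -0.705]
wrist_force: [-0.2, 0.3, 0.0]
opening: 0.445
```

```bash
cat > held.py <<'E'
from view import *
def held(tx,ty,g,zt):
    T=now(); m=T[:3,3]+g*T[:3,0]; print("tcp",T[:3,3].round(4),"mouth expected",m.round(4))
    for n in("scene","top"):
        ctrl.camera(n); P_=[w(n,d["point"]) for d in ctrl.landmark_of(n,"cup1")]
        P_=[p.round(4) for p in P_ if np.hypot(*(p[:2]-m[:2]))<.04]; print(n,P_)
    plan(down([tx,ty],zt),3)
E
python3 -c "
from held import *
held(.6285,.2595,.0506,.183)"
```

```text
tcp [0.6173 0.258  0.2114] mouth expected [0.6177 0.2581 0.1608]
scene [array([0.6139, 0.2579, 0.1601]), array([0.6249, 0.2596, 0.0343])]
top [array([0.6299, 0.256 , 0.0332]), array([0.614 , 0.2554, 0.1599])]
3 rows: [0.05, -0.14, 0.03, 0.0095, -0.0005, -0.0037]
[0.621 0.259 0.202] [0.625 0.259 0.192] [0.628 0.259 0.183]
```

carry_out(
  motion=[0,-0.1,0,0.0085,-0.0005,-0.0045,1,0,-0.1,0,0.0085,-0.0005,-0.0045,1,0,-0.1,0,0.0085,-0.0005,-0.0045,1,0,0,0,0,0,0,1,0,0,0,0,0,0,1],
)

```text
time_s: 39.1
eef_pos: [0.6313, 0.2599, 0.1828]
eef_rot: [0.001, 0.707, 0.002, -0.707]
wrist_force: [-0.4, -0.3, -1.3]
opening: 0.444
```

```bash
python3 -c "
from held import *
held(.6305,.2595,.0506,.183); plan(down([.6305,.2595],.13),6)"
```

```text
tcp [0.6313 0.2599 0.1828] mouth expected [0.6313 0.2599 0.1322]
scene [array([0.6269, 0.2577, 0.0384]), array([0.6304, 0.258 , 0.128 ])]
top [array([0.6284, 0.2563, 0.1337]), array([0.6292, 0.2587, 0.0317])]
3 rows: [0.06, -0.03, 0.03, 0.0003, 0.0002, 0.0003]
[0.631 0.26  0.184] [0.631 0.26  0.183] [0.63  0.259 0.183]
6 rows: [0.03, -0.01, 0.02, 0.009, 0.0001, 0.0002]
[0.631 0.26  0.166] [0.631 0.26  0.148] [0.63 0.26 0.13]
```

carry_out(
  motion=[0,0,0,0.009,-0.0001,0.0002,1,0,0,0,0.009,-0.0001,0.0002,1,0,0,0,0.009,0,0.0002,1,0,0,0,0.009,0,0.0002,1,0,0,0,0.009,0,0.0002,1,0,0,0,0.006,0,0,1,0,0,0,0,0,0,1],
)

```text
time_s: 40.0
eef_pos: [0.63, 0.2603, 0.1281]
eef_rot: [0.001, 0.708, 0.002, -0.707]
wrist_force: [1.1, -0.5, -0.8]
opening: 0.446
```

carry_out(
  motion=[0,0,0,0.005,0,0,1,0,0,0,0.004,0,0,1,0,0,0,0.002,0,0,1,0,0,0,0.002,0,0,1,0,0,0,0.001,0,0,1],
)

```text
time_s: 40.5
eef_pos: [0.6317, 0.2607, 0.1152]
eef_rot: [0.0, 0.709, 0.002, -0.705]
wrist_force: [-2.1, -1.0, 5.5]
opening: 0.439
```

carry_out(
  motion=[0,0,0,-0.001,0,0,-1,0,0,0,0,0,0,-1,0,0,0,0,0,0,-1,0,0,0,0,0,0,-1,0,0,0,-0.01,0,0,-1,0,0,0,-0.02,0,0,-1,0,0,0,-0.03,0,0,-1,0,0,0,-0.03,0,0,-1],
)

```text
time_s: 41.3
eef_pos: [0.6275, 0.2595, 0.2043]
eef_rot: [-0.001, -0.705, -0.001, 0.709]
wrist_force: [1.7, 0.4, 0.0]
opening: 0.999
```

```bash
python3 - <<'E'
from view import *
T=now(); print(T[:3,3].round(4)); L=cups(); plan(down([.394,.367],.13),12)
E
```

```text
[0.6275 0.2595 0.2043]
top [[0.63, 0.258, 0.067], [0.365, -0.35, 0.004], [0.429, -0.23, -0.003]]
scene [[0.428, -0.223, -0.0], [0.631, 0.262, 0.063], [0.627, 0.259, 0.034], [0.361, -0.344, 0.004]]
12 rows: [0.02, 0.01, 0.0, 0.0063, -0.009, 0.0195]
[0.55  0.295 0.18 ] [0.492 0.322 0.161] [0.394 0.367 0.13 ]
```

carry_out(
  motion=[0,0,0,0.003,-0.009,0.0195,-1,0,0,0,0.005,-0.009,0.0195,-1,0,0,0,0.0063,-0.009,0.0195,-1,0,0,0,0.0063,-0.009,0.0195,-1,0,0,0,0.0063,-0.009,0.0195,-1,0,0,0,0.0063,-0.009,0.0195,-1,0,0,0,0.0063,-0.009,0.0195,-1,0,0,0,0.0063,-0.009,0.0195,-1,0,0,0,0.0063,-0.009,0.0195,-1,0,0,0,0.0063,-0.009,0.012,-1],
)

```text
time_s: 42.5
eef_pos: [0.4264, 0.3471, 0.1333]
eef_rot: [-0.002, -0.699, 0.003, 0.715]
wrist_force: [0.4, -0.5, -0.1]
opening: 0.996
```

```bash
python3 - <<'E'
from view import *
T=now(); print(T[:3,3].round(4)); L=cups(); plan(down([.394,.367],.11),4)
E
```

```text
[0.4264 0.3471 0.1333]
top [[0.365, -0.35, 0.004], [0.391, 0.363, -0.004], [0.428, -0.229, 0.0], [0.63, 0.258, 0.065], [0.617, -0.006, 0.015], [0.63, 0.257, 0.035], [0.524, 0.471, -0.003]]
scene [[0.428, -0.223, -0.004], [0.361, -0.347, 0.002], [0.393, 0.362, -0.001], [0.632, 0.261, 0.063], [0.629, 0.256, 0.035]]
4 rows: [-0.01, 0.29, -0.09, 0.0062, -0.005, 0.0086]
[0.411 0.357 0.122] [0.403 0.362 0.116] [0.394 0.367 0.11 ]
```

carry_out(
  motion=[0,0.3,0,0.0045,-0.005,0.0082,-1,0,0.3,0,0.0045,-0.005,0.0082,-1,0,0.3,0,0.0045,-0.0045,0.0065,-1,0,0,0,0,-0.003,0.003,-1,0,0,0,0,0,0,-1,0,0,0,0,0,0,-1],
)

```text
time_s: 43.3
eef_pos: [0.4033, 0.3655, 0.1208]
eef_rot: [-0.001, -0.707, 0.003, 0.707]
wrist_force: [0.1, 0.4, 0.2]
opening: 1.003
```

```bash
python3 - <<'E'
from view import *
T=now(); print(T[:3,3].round(4)); plan(down([.393,.3655],.048),6)
E
```

```text
[0.4033 0.3655 0.1208]
6 rows: [-0.03, 0.01, -0.06, 0.0121, -0.0, 0.0017]
[0.4   0.365 0.097] [0.396 0.365 0.072] [0.393 0.365 0.048]
```

carry_out(
  motion=[0,0,0,0.0115,0,0.0017,-1,0,0,0,0.0115,0,0.0017,-1,0,0,0,0.0115,0,0.0017,-1,0,0,0,0.0115,0,0.0017,-1,0,0,0,0.0115,0,0.0017,-1,0,0,0,0.008,0,0.0015,-1,0,0,0,0,0,0,-1,0,0,0,0,0,0,-1],
)

```text
time_s: 44.1
eef_pos: [0.392, 0.3639, 0.0479]
eef_rot: [-0.001, -0.706, 0.004, 0.708]
wrist_force: [-0.3, 0.3, 0.9]
opening: 1.001
```

```bash
python3 - <<'E'
from view import *
T=now(); print(T[:3,3].round(4),ctrl.get_obs()["wrist_force"]); plan(down([.393,.3655],.048),1)
E
```

```text
[0.392  0.3639 0.0479] [-0.26630801  0.28890106  0.86294475]
1 rows: [-0.24, 0.18, -0.44, -0.0002, -0.0016, -0.001]
[0.393 0.366 0.048] [0.393 0.366 0.048] [0.393 0.366 0.048]
```

carry_out(
  motion=[-0.2,0.2,-0.4,-0.001,-0.0016,-0.001,-1,0,0,0,0,0,0,1,0,0,0,0,0,0,1,0,0,0,0,0,0,1,0,0,0,0,0,0,1,0,0,0,0,0,0,1,0,0,0,0,0,0,1,0,0,0,0,0,0,1],
)

```text
time_s: 44.9
eef_pos: [0.3949, 0.3667, 0.0513]
eef_rot: [-0.001, 0.709, 0.001, -0.705]
wrist_force: [0.9, 0.3, -0.1]
opening: 0.443
```

carry_out(
  motion=[0,0,0,-0.012,0,0,1,0,0,0,-0.025,0,0,1,0,0,0,-0.03,0,0,1,0,0,0,-0.03,0,0,1,0,0,0,-0.03,0,0,1,0,0,0,-0.03,0,0,1,0,0,0,-0.02,0.004,-0.01,1,0,0,0,0,0.009,-0.0195,1,0,0,0,0,0.009,-0.0195,1,0,0,0,0,0.009,-0.0195,1],
)

```text
time_s: 45.9
eef_pos: [0.4615, 0.3355, 0.244]
eef_rot: [0.0, 0.71, 0.003, -0.705]
wrist_force: [-0.7, -0.2, -0.2]
opening: 0.439
```

```bash
python3 - <<'E'
from view import *
T=now(); print(T[:3,3].round(4),ctrl.get_obs()["opening"]); plan(down([.629,.2597],.225),9)
E
```

```text
[0.4615 0.3355 0.244 ] 0.43944585429191296
9 rows: [0.03, -0.05, 0.02, 0.0022, 0.0085, -0.0186]
[0.517 0.31  0.238] [0.555 0.293 0.234] [0.629 0.26  0.225]
```

carry_out(
  motion=[0,0,0,0.0005,0.0085,-0.0186,1,0,0,0,0.0005,0.0085,-0.0186,1,0,0,0,0.0005,0.0085,-0.0186,1,0,0,0,0.0005,0.0085,-0.0186,1,0,0,0,0.0005,0.0085,-0.0186,1,0,0,0,0.0005,0.0085,-0.0186,1,0,0,0,0.0005,0.0085,-0.0186,1,0,0,0,0.0005,0.007,-0.016,1,0,0,0,0,0.004,-0.008,1,0,0,0,0,0,0,1],
)

```text
time_s: 46.9
eef_pos: [0.6276, 0.2574, 0.241]
eef_rot: [-0.001, 0.709, 0.001, -0.705]
wrist_force: [0.0, -0.4, 0.0]
opening: 0.438
```

```bash
python3 -c "
from held import *
held(.630,.2597,.0513,.212)"
```

```text
tcp [0.6276 0.2574 0.241 ] mouth expected [0.6279 0.2575 0.1897]
scene [array([0.6249, 0.2557, 0.1867]), array([0.6269, 0.2632, 0.0617])]
top [array([0.6312, 0.2595, 0.0662]), array([0.6222, 0.2541, 0.1859]), array([0.626 , 0.2554, 0.0354])]
3 rows: [0.06, -0.1, 0.07, 0.0098, -0.0002, -0.0013]
[0.627 0.259 0.232] [0.629 0.259 0.222] [0.63  0.26  0.212]
```

carry_out(
  motion=[0,-0.1,0,0.0095,-0.0008,-0.0015,1,0,-0.1,0,0.0095,-0.0008,-0.0015,1,0,-0.1,0,0.0095,-0.0008,-0.0015,1,0,0,0,0,0,0,1,0,0,0,0,0,0,1],
)

```text
time_s: 47.6
eef_pos: [0.6287, 0.2635, 0.2102]
eef_rot: [-0.001, -0.706, -0.003, 0.708]
wrist_force: [0.3, -0.7, -0.0]
opening: 0.439
```

```bash
python3 -c "
from held import *
held(.6312,.260,.0513,.212)"
```

```text
tcp [0.6287 0.2635 0.2102] mouth expected [0.6286 0.2637 0.1589]
scene [array([0.6234, 0.2635, 0.1594]), array([0.6307, 0.2594, 0.0615]), array([0.6247, 0.2607, 0.034 ])]
top [array([0.629 , 0.2549, 0.0644]), array([0.6216, 0.2585, 0.1551]), array([0.6284, 0.26  , 0.0341])]
3 rows: [0.11, 0.01, 0.08, -0.0003, 0.0011, -0.0007]
[0.63  0.262 0.211] [0.63  0.261 0.212] [0.631 0.26  0.212]
```

carry_out(
  motion=[0.1,0,0,0,0.002,-0.003,1,0,0,0,0,0.001,-0.001,1,0,0,0,0,0,0,1,0,0,0,0,0,0,1],
)

```text
time_s: 48.2
eef_pos: [0.6343, 0.26, 0.2125]
eef_rot: [-0.0, 0.708, 0.003, -0.706]
wrist_force: [0.6, -0.3, -0.7]
opening: 0.439
```

```bash
python3 -c "
from held import *
held(.6325,.2605,.0513,.165)"
```

```text
tcp [0.6343 0.26   0.2125] mouth expected [0.6344 0.2602 0.1612]
scene [array([0.6294, 0.2585, 0.1584]), array([0.6283, 0.2594, 0.063 ]), array([0.6256, 0.2579, 0.0341])]
top [array([0.6281, 0.2573, 0.1561]), array([0.6292, 0.2572, 0.0689]), array([0.6302, 0.2554, 0.034 ])]
3 rows: [0.07, -0.03, 0.08, 0.0158, -0.0001, 0.0005]
[0.634 0.26  0.197] [0.633 0.26  0.181] [0.632 0.26  0.165]
```

carry_out(
  motion=[0,0,0,0.009,0,0,1,0,0,0,0.009,0,0,1,0,0,0,0.009,0,0,1,0,0,0,0.009,0,0,1,0,0,0,0.009,0,0,1,0,0,0,0.006,0,0,1,0,0,0,0,0,0,1],
)

```text
time_s: 49.1
eef_pos: [0.6328, 0.2602, 0.1546]
eef_rot: [-0.0, -0.706, -0.003, 0.708]
wrist_force: [-0.1, -0.6, 0.0]
opening: 0.437
```

carry_out(
  motion=[0,0,0,0.004,0,0,1,0,0,0,0.002,0,0,1,0,0,0,0.0015,0,0,1,0,0,0,0.001,0,0,1],
)

```text
time_s: 49.5
eef_pos: [0.634, 0.2597, 0.1469]
eef_rot: [0.0, 0.707, 0.002, -0.707]
wrist_force: [0.2, -1.1, 0.7]
opening: 0.441
```

Seated depth is as expected (0.1473). I'll press 1 mm, release and lift.

carry_out(
  motion=[0,0,0,0.0015,0,0,1,0,0,0,0,0,0,-1,0,0,0,0,0,0,-1,0,0,0,0,0,0,-1,0,0,0,0,0,0,-1,0,0,0,-0.01,0,0,-1,0,0,0,-0.02,0,0,-1,0,0,0,-0.03,0,0,-1,0,0,0,-0.03,0,0,-1,0,0,0,-0.01,0,0,-1],
)

```text
time_s: 50.5
eef_pos: [0.6327, 0.26, 0.2494]
eef_rot: [-0.0, -0.706, -0.003, 0.708]
wrist_force: [-0.2, 0.4, 0.9]
opening: 1.002
```

```bash
python3 - <<'E'
from view import *
T=now(); print(T[:3,3].round(4)); L=cups(); V=down([.45,-.15],.24); plan(V,18)
q=ctrl.get_obs()["q"]; S=fmp(np.linalg.inv(T)@V,1/4).real; chk([T@np.linalg.matrix_power(S,i) for i in(1,2,3,4)]+[down([.428,-.225],.12)],q)
E
```

```text
[0.6327 0.26   0.2494]
top [[0.627, 0.254, 0.09], [0.365, -0.348, 0.003], [0.629, 0.258, 0.066], [0.431, -0.231, -0.003], [0.627, 0.255, 0.09], [0.628, 0.256, 0.034]]
scene [[0.36, -0.347, -0.001], [0.425, -0.223, -0.001], [0.628, 0.261, 0.064], [0.628, 0.262, 0.035]]
18 rows: [0.01, 0.03, 0.01, 0.0002, 0.0227, 0.0101]
[0.581 0.146 0.243] [0.53  0.032 0.242] [ 0.45 -0.15  0.24]
[4.0, 13.0, 85.0, 0.0, 82.0, 94.0] err 0.0 
[-7.0, 5.0, 94.0, 0.0, 81.0, 83.0] err 0.0 
[-19.0, -1.0, 101.0, 0.0, 81.0, 71.0] err 0.0 
[-33.0, -4.0, 104.0, -0.0, 80.0, 57.0] err 0.0 
[-42.0, 5.0, 109.0, -0.0, 66.0, 48.0] err 0.0
```

carry_out(
  motion=[0,0,0,0,0.0227,0.0101,-1,0,0,0,0,0.03,0.013,-1,0,0,0,0,0.03,0.013,-1,0,0,0,0,0.03,0.013,-1,0,0,0,0,0.03,0.013,-1,0,0,0,0,0.03,0.013,-1,0,0,0,0,0.03,0.013,-1,0,0,0,0,0.03,0.013,-1,0,0,0,0,0.03,0.013,-1,0,0,0,0,0.03,0.013,-1],
)

```text
time_s: 51.7
eef_pos: [0.4885, -0.0397, 0.221]
eef_rot: [-0.002, -0.69, -0.006, 0.723]
wrist_force: [1.0, -0.6, -0.8]
opening: 1.0
```

```bash
python3 - <<'E'
from view import *
T=now(); print(T[:3,3].round(4)); pic("stack3",[.63,.26,.1],45); plan(down([.4285,-.2245],.13),8)
E
```

```text
[ 0.4885 -0.0397  0.221 ]
8 rows: [0.05, 0.34, 0.03, 0.0115, 0.0229, 0.0072]
[ 0.465 -0.11   0.187] [ 0.45  -0.156  0.164] [ 0.428 -0.225  0.13 ]
```

View pics/stack3.png

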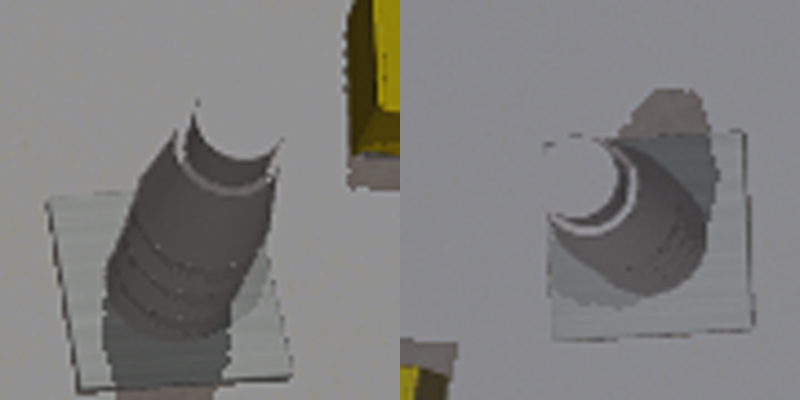

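The stack of three is straight and even: the rim lines at (190,230), (180,265) and (170,300) in the scene crop are equally spaced. On to cup D.

carry_out(
  motion=[0,0.3,0,0.009,0.022,0.0072,-1,0,0.3,0,0.009,0.022,0.0072,-1,0,0.3,0,0.009,0.022,0.0072,-1,0,0.3,0,0.009,0.022,0.0072,-1,0,0.3,0,0.009,0.022,0.0072,-1,0,0.3,0,0.009,0.022,0.0072,-1,0,0.3,0,0.009,0.022,0.0072,-1,0,0,0,0.005,0.01,0.003,-1,0,0,0,0,0,0,-1],
)

```text
time_s: 52.7
eef_pos: [0.4263, -0.2026, 0.138]
eef_rot: [0.004, -0.698, -0.009, 0.716]
wrist_force: [-0.5, 0.0, 1.1]
opening: 1.0
```

```bash
python3 - <<'E'
from view import *
T=now(); print(T[:3,3].round(4)); cups(); plan(down([.4285,-.2245],.10),3)
E
```

```text
[ 0.4263 -0.2026  0.138 ]
top [[0.628, 0.255, 0.091], [0.63, 0.256, 0.035], [0.365, -0.349, 0.001], [0.632, 0.258, 0.066]]
scene [[0.632, 0.256, 0.093], [0.428, -0.223, -0.002], [0.629, 0.258, 0.033], [0.627, 0.262, 0.061], [0.361, -0.346, 0.004]]
3 rows: [0.19, 0.44, 0.32, 0.0132, 0.0077, -0.0004]
[ 0.428 -0.209  0.127] [ 0.428 -0.217  0.113] [ 0.428 -0.225  0.1  ]
```

carry_out(
  motion=[0,0.4,0.3,0.01,0.0075,0,-1,0,0.4,0.3,0.01,0.0075,0,-1,0,0.4,0.3,0.008,0.0055,0,-1,0,0,0,0,0,0,-1,0,0,0,0,0,0,-1],
)

```text
time_s: 53.4
eef_pos: [0.431, -0.2201, 0.1135]
eef_rot: [0.006, 0.708, 0.005, -0.706]
wrist_force: [-0.4, 0.5, 0.5]
opening: 1.002
```

```bash
python3 - <<'E'
from view import *
T=now(); print(T[:3,3].round(4)); plan(down([.4275,-.2245],.048),6)
E
```

```text
[ 0.431  -0.2201  0.1135]
6 rows: [0.15, -0.03, -0.02, 0.0109, 0.0007, 0.0006]
[ 0.43  -0.222  0.092] [ 0.429 -0.223  0.07 ] [ 0.428 -0.224  0.048]
```

carry_out(
  motion=[0.15,0,0,0.0105,0.0008,0.0006,-1,0.15,0,0,0.0105,0.0008,0.0006,-1,0.15,0,0,0.0105,0.0008,0.0006,-1,0.15,0,0,0.0105,0.0008,0.0006,-1,0.15,0,0,0.0105,0.0008,0.0006,-1,0.15,0,0,0.007,0.0005,0.0006,-1,0,0,0,0,0,0,-1,0,0,0,0,0,0,-1],
)

```text
time_s: 54.2
eef_pos: [0.4273, -0.2241, 0.0485]
eef_rot: [-0.0, 0.708, -0.0, -0.706]
wrist_force: [0.4, 0.7, 0.1]
opening: 0.999
```

```bash
python3 - <<'E'
from view import *
T=now(); print(T[:3,3].round(4),ctrl.get_obs()["wrist_force"]); plan(down([.4275,-.2245],.05),1)
E
```

```text
[ 0.4273 -0.2241  0.0485] [0.42401788 0.65453109 0.12219295]
1 rows: [-0.04, -0.15, -0.03, -0.0015, 0.0004, -0.0002]
[ 0.428 -0.224  0.05 ] [ 0.428 -0.224  0.05 ] [ 0.428 -0.224  0.05 ]
```

carry_out(
  motion=[0,0,0,0,0,0,1,0,0,0,0,0,0,1,0,0,0,0,0,0,1,0,0,0,0,0,0,1,0,0,0,0,0,0,1,0,0,0,0,0,0,1,0,0,0,0,0,0,1],
)

```text
time_s: 54.9
eef_pos: [0.4285, -0.225, 0.0503]
eef_rot: [0.001, 0.709, -0.001, -0.705]
wrist_force: [0.5, 0.0, 0.1]
opening: 0.444
```

carry_out(
  motion=[0,0,0,-0.012,0,0,1,0,0,0,-0.025,0,0,1,0,0,0,-0.03,0,0,1,0,0,0,-0.03,0,0,1,0,0,0,-0.03,0,0,1,0,0,0,-0.03,0,0,1,0,0,0,-0.03,-0.01,-0.005,1,0,0,0,-0.02,-0.02,-0.01,1,0,0,0,-0.01,-0.025,-0.01,1,0,0,0,0,-0.025,-0.01,1],
)

```text
time_s: 55.9
eef_pos: [0.4616, -0.1437, 0.2838]
eef_rot: [-0.001, 0.71, -0.004, -0.704]
wrist_force: [-0.1, -0.3, 0.2]
opening: 0.447
```

```bash
python3 - <<'E'
from view import *
T=now(); print(T[:3,3].round(4),ctrl.get_obs()["opening"]); plan(down([.629,.2597],.265),16)
E
```

```text
[ 0.4616 -0.1437  0.2838] 0.44714368039970886
16 rows: [-0.02, -0.03, -0.02, 0.0012, -0.0252, -0.0104]
[ 0.514 -0.018  0.278] [0.556 0.083 0.273] [0.629 0.26  0.265]
```

carry_out(
  motion=[0,0,0,0.0005,-0.0252,-0.0104,1,0,0,0,0.0005,-0.0252,-0.0104,1,0,0,0,0.0005,-0.0252,-0.0104,1,0,0,0,0.0005,-0.0252,-0.0104,1,0,0,0,0.0005,-0.0252,-0.0104,1,0,0,0,0.0005,-0.0252,-0.0104,1,0,0,0,0.0005,-0.0252,-0.0104,1,0,0,0,0.0005,-0.0252,-0.0104,1,0,0,0,0.0005,-0.0252,-0.0104,1,0,0,0,0.0005,-0.0252,-0.0104,1],
)

```text
time_s: 56.9
eef_pos: [0.5692, 0.1191, 0.2895]
eef_rot: [0.0, 0.713, -0.005, -0.701]
wrist_force: [0.0, 0.3, -0.3]
opening: 0.44
```

```bash
python3 - <<'E'
from view import *
T=now(); print(T[:3,3].round(4)); plan(down([.629,.2597],.268),6)
E
```

```text
[0.5692 0.1191 0.2895]
6 rows: [-0.06, -0.17, -0.07, 0.0036, -0.0235, -0.0098]
[0.589 0.166 0.282] [0.609 0.213 0.275] [0.629 0.26  0.268]
```

carry_out(
  motion=[0,-0.2,0,0.003,-0.0235,-0.0098,1,0,-0.2,0,0.003,-0.0235,-0.0098,1,0,-0.2,0,0.003,-0.0235,-0.0098,1,0,-0.2,0,0.003,-0.0235,-0.0098,1,0,-0.2,0,0.003,-0.018,-0.008,1,0,0,0,0,-0.008,-0.004,1,0,0,0,0,0,0,1,0,0,0,0,0,0,1],
)

```text
time_s: 57.7
eef_pos: [0.6214, 0.2468, 0.2792]
eef_rot: [0.002, 0.707, -0.003, -0.707]
wrist_force: [0.5, -0.8, -0.4]
opening: 0.445
```

```bash
python3 -c "
from held import *
held(.630,.2597,.0503,.243)"
```

```text
tcp [0.6214 0.2468 0.2792] mouth expected [0.6215 0.2465 0.2289]
scene [array([0.6307, 0.255 , 0.0952]), array([0.6197, 0.2447, 0.2266]), array([0.6264, 0.26  , 0.0357]), array([0.6293, 0.2603, 0.0603])]
top [array([0.6291, 0.2559, 0.0893]), array([0.6281, 0.2575, 0.0327]), array([0.6216, 0.2409, 0.2248]), array([0.6294, 0.2558, 0.0682])]
3 rows: [-0.06, -0.03, -0.13, 0.0121, -0.0045, -0.0028]
[0.624 0.251 0.267] [0.627 0.255 0.255] [0.63  0.26  0.243]
```

carry_out(
  motion=[0,0,0,0.01,-0.0045,-0.0027,1,0,0,0,0.01,-0.0045,-0.0027,1,0,0,0,0.009,-0.0042,-0.0025,1,0,0,0,0,0,0,1,0,0,0,0,0,0,1],
)

```text
time_s: 58.4
eef_pos: [0.6299, 0.259, 0.2469]
eef_rot: [0.001, 0.707, -0.004, -0.707]
wrist_force: [-0.9, 0.7, -0.5]
opening: 0.44
```

```bash
python3 -c "
from held import *
held(.6295,.260,.0503,.243)"
```

```text
tcp [0.6299 0.259  0.2469] mouth expected [0.6299 0.2587 0.1966]
scene [array([0.6314, 0.2554, 0.0953]), array([0.6325, 0.2615, 0.0607]), array([0.6284, 0.2588, 0.1965])]
top [array([0.6288, 0.2573, 0.0916]), array([0.6275, 0.2573, 0.0341]), array([0.6291, 0.2594, 0.064 ])]
3 rows: [-0.1, -0.03, -0.14, 0.0016, -0.0004, 0.0002]
[0.63  0.259 0.246] [0.63  0.26  0.245] [0.63  0.26  0.243]
```

carry_out(
  motion=[0,0,0,0.009,-0.0005,0,1,0,0,0,0.009,-0.0005,0,1,0,0,0,0.009,0,0,1,0,0,0,0.009,0,0,1,0,0,0,0.009,0,0,1,0,0,0,0.009,0,0,1,0,0,0,0.004,0,0,1,0,0,0,0,0,0,1],
)

```text
time_s: 59.4
eef_pos: [0.6297, 0.2594, 0.1842]
eef_rot: [0.001, 0.707, -0.004, -0.707]
wrist_force: [-0.6, 0.2, -0.4]
opening: 0.444
```

carry_out(
  motion=[0,0,0,0.004,0,0,1,0,0,0,0.002,0,0,1,0,0,0,0.0015,0,0,1,0,0,0,0.0015,0,0,1,0,0,0,0.001,0,0,1],
)

```text
time_s: 59.9
eef_pos: [0.6303, 0.2601, 0.1753]
eef_rot: [0.0, 0.708, -0.004, -0.706]
wrist_force: [-0.7, 0.7, 0.3]
opening: 0.446
```

carry_out(
  motion=[0,0,0,0.0015,0,0,1,0,0,0,0.0005,0,0,1],
)

```text
time_s: 60.1
eef_pos: [0.6304, 0.2602, 0.1739]
eef_rot: [0.0, 0.708, -0.004, -0.706]
wrist_force: [-2.6, 0.5, 2.5]
opening: 0.442
```

carry_out(
  motion=[0,0,0,0,0,0,-1,0,0,0,0,0,0,-1,0,0,0,0,0,0,-1,0,0,0,0,0,0,-1,0,0,0,-0.01,0,0,-1,0,0,0,-0.02,0,0,-1,0,0,0,-0.03,0,0,-1,0,0,0,-0.03,0,0,-1,0,0,0,-0.01,0,0,-1],
)

```text
time_s: 61.0
eef_pos: [0.6297, 0.2597, 0.2768]
eef_rot: [0.001, 0.707, -0.005, -0.707]
wrist_force: [0.2, 0.3, 0.7]
opening: 1.005
```

```bash
python3 - <<'E'
from view import *
T=now(); print(T[:3,3].round(4)); V=down([.3645,-.345],.14); plan(V,24)
q=ctrl.get_obs()["q"]; S=fmp(np.linalg.inv(T)@V,1/4).real; chk([T@np.linalg.matrix_power(S,i) for i in(1,2,3,4)],q)
E
```

```text
[0.6297 0.2597 0.2768]
24 rows: [-0.01, -0.0, -0.02, 0.0058, 0.0252, 0.011]
[0.552 0.083 0.237] [ 0.486 -0.068  0.203] [ 0.365 -0.345  0.14 ]
[-1.0, 9.0, 90.0, -0.0, 81.0, 90.0] err 0.0 
[-18.0, 0.0, 103.0, -0.0, 77.0, 72.0] err 0.0 
[-39.0, -1.0, 108.0, -0.0, 73.0, 51.0] err 0.0 
[-57.0, 5.0, 106.0, -0.0, 69.0, 33.0] err 0.0
```

carry_out(
  motion=[0,0,0,0,0.02,0.009,-1,0,0,0,0.003,0.03,0.013,-1,0,0,0,0.005,0.03,0.013,-1,0,0,0,0.005,0.03,0.013,-1,0,0,0,0.005,0.03,0.013,-1,0,0,0,0.005,0.03,0.013,-1,0,0,0,0.005,0.03,0.013,-1,0,0,0,0.005,0.03,0.013,-1,0,0,0,0.005,0.03,0.013,-1,0,0,0,0.005,0.03,0.013,-1],
)

```text
time_s: 62.0
eef_pos: [0.4992, -0.0359, 0.2348]
eef_rot: [0.003, 0.71, -0.002, -0.704]
wrist_force: [-0.9, -0.6, 0.4]
opening: 1.0
```

```bash
python3 - <<'E'
from view import *
T=now(); print(T[:3,3].round(4)); cups(); plan(down([.3645,-.345],.14),12)
E
```

```text
[ 0.4992 -0.0359  0.2348]
top [[0.363, -0.348, -0.0], [0.629, 0.256, 0.124], [0.631, 0.257, 0.064], [0.627, 0.255, 0.033], [0.628, 0.253, 0.091]]
scene [[0.625, 0.257, 0.034], [0.627, 0.264, 0.063], [0.361, -0.344, 0.001], [0.631, 0.261, 0.121], [0.63, 0.255, 0.095]]
12 rows: [-0.0, -0.04, -0.03, 0.0079, 0.0258, 0.0113]
[ 0.455 -0.138  0.203] [ 0.421 -0.216  0.18 ] [ 0.364 -0.345  0.14 ]
```

carry_out(
  motion=[0,0,0,0.0075,0.0255,0.0113,-1,0,0,0,0.0075,0.0255,0.0113,-1,0,0,0,0.0075,0.0255,0.0113,-1,0,0,0,0.0075,0.0255,0.0113,-1,0,0,0,0.0075,0.0255,0.0113,-1,0,0,0,0.0075,0.0255,0.0113,-1,0,0,0,0.0075,0.0255,0.0113,-1,0,0,0,0.0075,0.0255,0.0113,-1,0,0,0,0.0075,0.0255,0.0113,-1,0,0,0,0.0075,0.0255,0.0113,-1],
)

```text
time_s: 63.2
eef_pos: [0.398, -0.2887, 0.1614]
eef_rot: [0.01, 0.714, 0.006, -0.7]
wrist_force: [-1.0, 0.4, -0.5]
opening: 1.0
```

```bash
python3 - <<'E'
from view import *
T=now(); print(T[:3,3].round(4)); plan(down([.3625,-.3455],.11),5)
E
```

```text
[ 0.398  -0.2887  0.1614]
5 rows: [0.25, -0.23, -0.07, 0.0102, 0.0112, 0.0074]
[ 0.384 -0.312  0.141] [ 0.377 -0.323  0.131] [ 0.362 -0.346  0.11 ]
```

carry_out(
  motion=[0.25,-0.2,0,0.0085,0.011,0.0072,-1,0.25,-0.2,0,0.0085,0.011,0.0072,-1,0.25,-0.2,0,0.0085,0.011,0.0072,-1,0.25,-0.2,0,0.0085,0.0105,0.0065,-1,0,0,0,0.006,0.005,0.003,-1,0,0,0,0,0,0,-1,0,0,0,0,0,0,-1],
)

```text
time_s: 63.9
eef_pos: [0.3684, -0.3392, 0.1172]
eef_rot: [0.003, 0.709, 0.001, -0.705]
wrist_force: [0.0, 0.6, -0.3]
opening: 1.001
```

```bash
python3 - <<'E'
from view import *
T=now(); print(T[:3,3].round(4)); plan(down([.3625,-.3455],.049),6)
E
```

```text
[ 0.3684 -0.3392  0.1172]
6 rows: [0.04, -0.05, -0.03, 0.0114, 0.001, 0.001]
[ 0.366 -0.341  0.094] [ 0.365 -0.343  0.072] [ 0.363 -0.345  0.049]
```

carry_out(
  motion=[0,0,0,0.008,0.003,0.003,-1,0,0,0,0.011,0.002,0.002,-1,0,0,0,0.011,0.001,0.001,-1,0,0,0,0.011,0,0,-1,0,0,0,0.011,0,0,-1,0,0,0,0.009,0,0,-1,0,0,0,0.002,0,0,-1,0,0,0,0,0,0,-1],
)

```text
time_s: 64.7
eef_pos: [0.3627, -0.3444, 0.0482]
eef_rot: [0.003, 0.709, 0.001, -0.705]
wrist_force: [-0.9, -0.6, 0.0]
opening: 1.005
```

```bash
python3 - <<'E'
from view import *
T=now(); print(T[:3,3].round(4),ctrl.get_obs()["wrist_force"]); plan(down([.3625,-.3455],.049),1)
E
```

```text
[ 0.3627 -0.3444  0.0482] [-0.92629623 -0.58470709  0.03744075]
1 rows: [0.36, -0.29, -0.13, -0.0008, 0.0011, 0.0002]
[ 0.362 -0.345  0.049] [ 0.362 -0.345  0.049] [ 0.362 -0.345  0.049]
```

carry_out(
  motion=[0.3,-0.3,0,-0.001,0.001,0,-1,0,0,0,0,0,0,1,0,0,0,0,0,0,1,0,0,0,0,0,0,1,0,0,0,0,0,0,1,0,0,0,0,0,0,1,0,0,0,0,0,0,1,0,0,0,0,0,0,1],
)

```text
time_s: 65.5
eef_pos: [0.3638, -0.3468, 0.0513]
eef_rot: [0.002, 0.708, -0.002, -0.707]
wrist_force: [0.6, 0.2, -0.8]
opening: 0.437
```

carry_out(
  motion=[0,0,0,-0.012,0,0,1,0,0,0,-0.025,0,0,1,0,0,0,-0.03,0,0,1,0,0,0,-0.03,0,0,1,0,0,0,-0.03,0,0,1,0,0,0,-0.03,0,0,1,0,0,0,-0.03,-0.01,-0.005,1,0,0,0,-0.03,-0.02,-0.008,1,0,0,0,-0.02,-0.025,-0.011,1,0,0,0,-0.01,-0.025,-0.011,1],
)

```text
time_s: 66.5
eef_pos: [0.3966, -0.2635, 0.3132]
eef_rot: [-0.0, 0.707, -0.003, -0.707]
wrist_force: [0.8, -0.5, -0.8]
opening: 0.442
```

```bash
python3 - <<'E'
from view import *
T=now(); print(T[:3,3].round(4),ctrl.get_obs()["opening"]); V=down([.629,.260],.30); plan(V,20)
q=ctrl.get_obs()["q"]; S=fmp(np.linalg.inv(T)@V,1/4).real; chk([T@np.linalg.matrix_power(S,i) for i in(1,2,3,4)],q)
E
```

```text
[ 0.3966 -0.2635  0.3132] 0.44242450613948164
20 rows: [-0.01, -0.0, -0.01, 0.0006, -0.0262, -0.0115]
[ 0.467 -0.107  0.309] [0.525 0.024 0.306] [0.629 0.26  0.3  ]
[-31.0, -7.0, 99.0, -0.0, 88.0, 60.0] err 0.0 
[-13.0, -2.0, 94.0, -0.0, 88.0, 77.0] err 0.0 
[1.0, 8.0, 84.0, -0.0, 88.0, 91.0] err 0.0 
[12.0, 21.0, 69.0, 0.0, 90.0, 102.0] err 0.0
```

carry_out(
  motion=[0,0,0,0,-0.0262,-0.0115,1,0,0,0,0,-0.0262,-0.0115,1,0,0,0,0,-0.0262,-0.0115,1,0,0,0,0,-0.0262,-0.0115,1,0,0,0,0,-0.0262,-0.0115,1,0,0,0,0,-0.0262,-0.0115,1,0,0,0,0,-0.0262,-0.0115,1,0,0,0,0,-0.0262,-0.0115,1,0,0,0,0,-0.0262,-0.0115,1,0,0,0,0,-0.0262,-0.0115,1],
)

```text
time_s: 67.5
eef_pos: [0.5153, 0.0093, 0.3246]
eef_rot: [0.002, 0.712, -0.007, -0.702]
wrist_force: [0.5, -1.0, -0.7]
opening: 0.442
```

```bash
python3 - <<'E'
from view import *
T=now(); print(T[:3,3].round(4)); plan(down([.629,.2597],.30),10)
E
```

```text
[0.5153 0.0093 0.3246]
10 rows: [-0.04, -0.08, -0.07, 0.0024, -0.0251, -0.0113]
[0.55  0.084 0.317] [0.584 0.159 0.31 ] [0.629 0.26  0.3  ]
```

carry_out(
  motion=[0,0,0,0.001,-0.0251,-0.0113,1,0,-0.1,0,0.001,-0.0251,-0.0113,1,0,-0.1,0,0.001,-0.0251,-0.0113,1,0,-0.1,0,0.001,-0.0251,-0.0113,1,0,-0.1,0,0.001,-0.0251,-0.0113,1,0,-0.1,0,0.001,-0.0251,-0.0113,1,0,-0.1,0,0.001,-0.0251,-0.0113,1,0,-0.1,0,0.001,-0.0251,-0.0113,1,0,0,0,0.001,-0.015,-0.007,1,0,0,0,0,0,0,1],
)

```text
time_s: 68.5
eef_pos: [0.6146, 0.2379, 0.3214]
eef_rot: [0.004, 0.709, -0.005, -0.705]
wrist_force: [-0.0, 0.1, -0.9]
opening: 0.435
```

```bash
python3 -c "
from held import *
held(.630,.260,.0513,.277)"
```

```text
tcp [0.6146 0.2379 0.3214] mouth expected [0.6148 0.2373 0.2702]
scene [array([0.6264, 0.2594, 0.1243]), array([0.631 , 0.2555, 0.0962]), array([0.6269, 0.2595, 0.0376]), array([0.6113, 0.2388, 0.2707]), array([0.6294, 0.2626, 0.0616])]
top [array([0.6178, 0.2362, 0.2718]), array([0.6297, 0.258 , 0.1205]), array([0.6276, 0.2588, 0.0345]), array([0.627 , 0.2566, 0.0897])]
3 rows: [-0.09, -0.1, -0.24, 0.0149, -0.0084, -0.0051]
[0.62  0.243 0.307] [0.625 0.252 0.292] [0.63  0.26  0.277]
```

carry_out(
  motion=[0,-0.1,-0.2,0.012,-0.0082,-0.005,1,0,-0.1,-0.2,0.012,-0.0082,-0.005,1,0,-0.1,-0.2,0.012,-0.006,-0.0045,1,0,0,0,0,0,0,1,0,0,0,0,0,0,1],
)

```text
time_s: 69.2
eef_pos: [0.63, 0.2565, 0.282]
eef_rot: [0.002, -0.706, 0.003, 0.708]
wrist_force: [-0.6, -0.5, 0.1]
opening: 0.443
```

```bash
python3 -c "
from held import *
held(.6293,.2597,.0513,.275)"
```

```text
tcp [0.63   0.2565 0.282 ] mouth expected [0.6299 0.2564 0.2307]
scene [array([0.6282, 0.2594, 0.1229]), array([0.6258, 0.259 , 0.2334]), array([0.6296, 0.2537, 0.0949]), array([0.6302, 0.2599, 0.0641]), array([0.6263, 0.2599, 0.0358])]
top [array([0.6288, 0.2567, 0.1188]), array([0.6292, 0.2543, 0.2331]), array([0.632 , 0.2559, 0.0929]), array([0.6284, 0.2546, 0.068 ]), array([0.6309, 0.2579, 0.0331])]
3 rows: [-0.15, 0.0, -0.03, 0.0028, -0.0011, 0.0003]
[0.63  0.258 0.281] [0.63  0.259 0.278] [0.629 0.26  0.275]
```

carry_out(
  motion=[0,0,0,0.005,-0.0012,-0.0003,1,0,0,0,0.006,-0.001,0,1,0,0,0,0,0,0,1,0,0,0,0,0,0,1],
)

```text
time_s: 69.8
eef_pos: [0.6308, 0.2587, 0.2729]
eef_rot: [-0.002, 0.708, -0.003, -0.706]
wrist_force: [-1.0, 0.7, -0.5]
opening: 0.442
```

carry_out(
  motion=[0,0,0,0.009,0,0,1,0,0,0,0.009,0,0,1,0,0,0,0.009,0,0,1,0,0,0,0.009,0,0,1,0,0,0,0.009,0,0,1,0,0,0,0.006,0,0,1,0,0,0,0,0,0,1],
)

```text
time_s: 70.5
eef_pos: [0.6301, 0.2583, 0.2158]
eef_rot: [-0.002, 0.707, -0.003, -0.707]
wrist_force: [0.6, -0.2, -1.7]
opening: 0.441
```

carry_out(
  motion=[0,0,0,0.004,-0.0003,0,1,0,0,0,0.002,0,0,1,0,0,0,0.002,0,0,1,0,0,0,0.0015,0,0,1,0,0,0,0.001,0,0,1],
)

```text
time_s: 71.0
eef_pos: [0.6307, 0.259, 0.2059]
eef_rot: [-0.003, 0.708, -0.003, -0.706]
wrist_force: [-0.5, 0.2, -0.6]
opening: 0.44
```

carry_out(
  motion=[0,0,0,0.0015,0,0,1,0,0,0,0.001,0,0,1],
)

```text
time_s: 71.2
eef_pos: [0.6315, 0.2591, 0.2052]
eef_rot: [-0.003, 0.709, -0.003, -0.706]
wrist_force: [-1.7, 0.6, 5.3]
opening: 0.445
```

carry_out(
  motion=[0,0,0,0,0,0,-1,0,0,0,0,0,0,-1,0,0,0,0,0,0,-1,0,0,0,0,0,0,-1,0,0,0,-0.01,0,0,-1,0,0,0,-0.02,0,0,-1,0,0,0,-0.03,0,0,-1,0,0,0,-0.03,0,0,-1,0,0,0,-0.01,0.01,0.02,-1],
)

```text
time_s: 72.1
eef_pos: [0.6107, 0.2491, 0.3066]
eef_rot: [0.002, -0.707, 0.003, 0.707]
wrist_force: [-0.2, -1.1, 0.1]
opening: 0.998
```

carry_out(
  motion=[0,0,0,0,0.02,0.03,-1,0,0,0,0,0.025,0.03,-1,0,0,0,0,0.025,0.03,-1,0,0,0,0,0.025,0.03,-1,0,0,0,0,0.025,0.03,-1,0,0,0,0,0.025,0.02,-1,0,0,0,0,0.025,0,-1,0,0,0,0,0.025,0,-1,0,0,0,0,0,0,-1,0,0,0,0,0,0,-1],
)

```text
time_s: 73.1
eef_pos: [0.4332, 0.0497, 0.318]
eef_rot: [-0.002, 0.714, -0.003, -0.7]
wrist_force: [0.1, 0.2, -0.2]
opening: 0.998
```

```bash
python3 - <<'E'
from view import *
print(now()[:3,3]); cups()
ims={}
for n in("scene","top"):
    im=ctrl.camera(n); ims[n]=im
    print(n,"caps",[(round(d["conf"],2),w(n,d["point"]).round(3).tolist()) for d in ctrl.boxes_of(n,"cap1")],"rack",[w(n,d["point"]).round(3).tolist() for d in ctrl.landmark_of(n,"rack")][:1],"bottle",[w(n,d["point"]).round(3).tolist() for d in ctrl.landmark_of(n,"bottle")][:1])
im=ims["scene"]; cv2.imwrite("pics/final.png",np.hstack([cv2.resize(im[240:340,395:465],(400,571)),cv2.resize(im[255:355,265:335+0],(400,571))]))
E
```

```text
[0.43323764 0.04966875 0.31803149]
top [[0.63, 0.257, 0.154], [0.632, 0.257, 0.121], [0.628, 0.255, 0.065], [0.628, 0.254, 0.091], [0.629, 0.258, 0.033]]
scene [[0.628, 0.259, 0.157], [0.628, 0.255, 0.097], [0.629, 0.26, 0.12], [0.627, 0.259, 0.035], [0.629, 0.261, 0.062]]
scene caps [(0.58, [0.625, -0.0, 0.031]), (0.46, [0.606, -0.025, 0.011])] rack [[0.519, 0.471, -0.002]] bottle [[0.62, -0.002, 0.012]]
top caps [(0.42, [0.617, -0.004, 0.029])] rack [] bottle [[0.609, -0.457, 0.001]]
```

View pics/final.png

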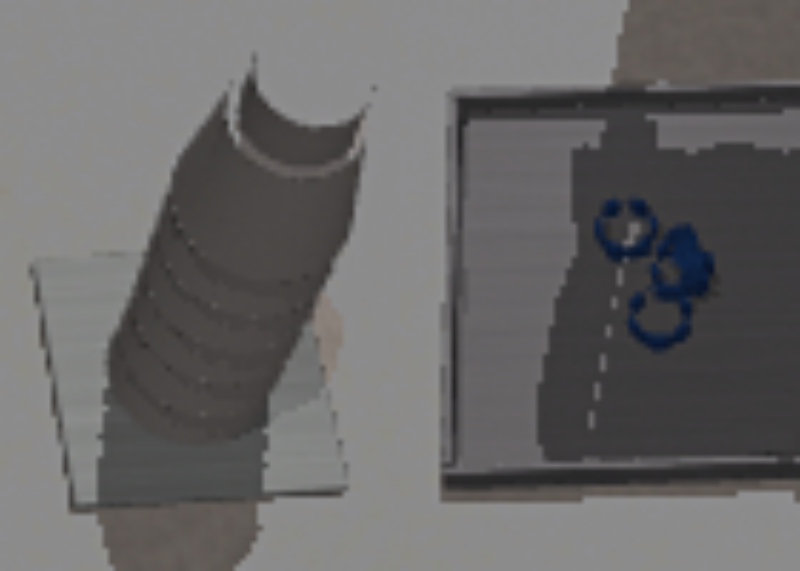

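```bash
python3 -c "
from bench import ctrl
print(ctrl.hand_in())"
```

```text
the job is handed in; nothing more can be done
None
```

The job is done and handed in at about 73 s of the 208 s allowed. The caps are in one heap in the tray, and all five loose cups are nested on the stand.

**Pour:** I took the full cup by its foot and turned it over with its rim about 15–20 mm above the tray floor. I then lifted it straight up. The last picture shows the caps touching in one heap, roughly 2–3 cm across its spread and within about 2–3 cm of the tray's middle. They include two lying flat and a pair piled together. The network only picked out one or two caps at a time, so the count of four is from the picture, where the pair overlaps.

**Stack:** The emptied cup would not reach the stand at the tilt I held it, because the last joint was at its limit. I set it on the bench, took it again from above and nested it first. The four empties followed. One of them had been knocked about 3 cm during the run, and I found it again before grasping it.

**Last checks:**

| Cup (from the bottom) | Mouth height measured, mm | Expected, mm |
|---|---|---|
| 1 | about 34 | 36 |
| 2 | about 64 | 66 |
| 3 | about 94 | 96 |
| 4 | about 121 | 126 |
| 5 | about 156 | 156 |

- **Straightness:** the mouth centres lie within about 3 mm of each other. The fourth cup reads 5 mm low, which is about the network's error, and the rim lines look evenly spaced in the picture.
- **Bystanders:** rack and bottle read within about 3 mm of where they started. The scene camera also gave one false "bottle" in the tray.
- **Forces:** the largest wrist force in any reading was about 22 N, while seating the first cup.

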